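# Load axle sleeves into the sloping rack, heavy end down

## Robot

A 7-joint arm with a two-finger parallel gripper is mounted at the origin on the work surface. World frame = base frame: x ahead of the robot, y to its left, z up, the work surface at z = 0. Lengths are in m, angles in rad, forces in N, time in s.
With the tool pointing down it reaches from about 0.4 to 0.85 m from the base axis. Payload 4.5 kg.
Tool frame: the origin (TCP) lies on the centre line of the jaws, within the pads' length; the fingertips stand 11 mm ahead of it and the grasp point (between the pads) lies 8 mm behind it; z points along the fingers, x is the direction in which the jaws open and shut, and the axes are right-handed (so a half turn about z gives the same grasp; the last joint's range is limited). The gripper opens to 88 mm and grips with 3 to 60 N. Pads are 18 mm wide; open, the fingers measure 123 mm over their backs; the gripper's body (75 mm by 187 mm) begins 45 mm behind the grasp point.
Start: joints at [0.034, 0.689, -0.195, 1.565, 0.157, 0.902, -0.215], TCP at [0.625, 0, 0.25] pointing down, gripper open.
Joint ranges: [-3.01, 3.01], [-0.46, 2.08], [-1.47, 1.51], [0.13, 2.56], [-1, 4.14], [0.04, 2.09], [-2.66, 2.66]. Speed limits (rad/s): [2.57, 2.57, 3.14, 3.14, 3.14, 3.14, 3.14].

## Interface

Orientations are given as a unit quaternion [x, y, z, w].
In Python, from plant import r, vision, order, nets gives the robot as it stands.
- The arm moves only by the tool send_rows, never from a script. Its argument "series" is a list of rows, each an object with "delta_pos": the shift along the tool's x, y, z in cm, a list of three; "turn": the turn about the tool's z in degrees; "jaw": the closure, from 0 (fully open) to 1 (shut). In form: [{"delta_pos": [x, y, z], "turn": turn, "jaw": jaw}, ...]. A call has 1 to 8 rows; each row is the pose to reach, as a shift and turn from the pose commanded when the call began, along the tool's axes at that moment; what a row does not reach only later rows make up. A row lasts 1/12 s, in which the tool goes at most 41.7 mm and 7.16 degrees, less where a joint would pass 70% of its speed; a pose out of reach is approached as far as the arm can. A call with a gripper value outside its range is refused whole. The fingers move at their own pace and stop on an object; "force" is the grip in N (left out, the last holds). Time passes only in rows, so rows that repeat a pose let the fingers close. It gives the time, the measured TCP pose, the force and the opening at its end, in the units of the state.
- r.get_state(): the state, without advancing time (a new reading comes with each control period).
- vision.snapshot(name): name is "scene" or "side" or "wrist"; returns the picture (480x640x3 uint8, blue, green, red); there is no depth.
- vision.camera_params(name): a dict with "intrinsics" (3x3 intrinsics, pixels), "D" ([k1, k2, p1, p2, k3] as OpenCV has them; the pictures are not rectified), "extrinsics" (4x4, takes a point from world to camera coordinates). Camera axes: x right, y down, z forward; pixel columns grow to the right and rows downward; lengths in m; the calibration is good to about 2 mm. A picture is of the moment at which its call begins: read the wrist's pose just before it. camera_params takes no time and is no camera call; for the wrist camera it gives the pose at the moment of the call.
- order.finish_job(): hands the job in, once; it reports no verdict.
Trained networks look in the newest picture that a camera, given by its name, has taken for a name from the list of things; names that differ only in an ending like _2 or _b are one class to them, and where a whole thing is asked for, a point or a joint stands for the part that bears it (a point fixed in the world has none). Each returns a list of dicts, best first, with "score" (0 to 1); they miss things now and then, are a little off and sometimes report something else, mostly with a low value. They report only what shows in the picture. A call takes as long as a camera call. They do not tell look-alikes from the thing itself.
- nets.boxes_of(camera, label): "location" ([row, column] as shares, 0 to 1, of the picture: columns of its width, rows of its height, amid what is visible of it).
- nets.trace(camera, label): "region" (480x640 bool, what is visible of it) and "location" ([row, column] as shares, 0 to 1, of the picture: columns of its width, rows of its height, amid what is visible of it).
The state is a dict: "clock": time; "q": joint angles; "qd": joint speeds; "joint_torque": joint torques, N m; "tool_pos": TCP position; "eef_rot": TCP orientation; "contact_force": force on the tool from outside, world axes, zero at the start; "moment": the same for the moment, N m; "opening": opening from 0.0 (shut) to 1.0 (fully open).
Only numpy, scipy, OpenCV 4.12 (cv2) and the standard library are available. Lean on these libraries where they do the work, as an engineer would, in place of code of your own. Each camera call takes 0.05 s, during which the arm holds its last target.

## Task

Unlock the sloping rack by sliding its red keeper grip all the way to the open end, then lay every transit sleeve on the mat into a lane of its own, with the heavy end at the low end of the slope (the sleeves look alike at both ends, so lift each to feel which end is heavy). When all are in, slide the keeper fully home again to lock them; leave the other things on the bench alone.

Things in the scene. Friction and masses are not known exactly. Their poses are not given: they have to be found in the camera images.
- deck: tilted deck of a fixed blue rack 350 mm wide with four lanes side by side. Origin mid-deck, on the plane the sleeves rest on, 75 mm above the bench. Slopes 20 degrees: x runs along the lanes UP the slope (low end -x, towards the robot), y across them, level, z square to the deck. A seated sleeve has its centre at z = 15 mm, x about 0; it stays or slides down to a 22 mm high stop at x = -87 mm
- low_bar: the blue toothed cross bar under the lanes' low ends, 18 mm long in x, centred at x = -52 mm of the deck; origin at its middle, on the resting plane. A sleeve with its heavy end low rests on it with most of its weight (over 1.6 N)
- high_bar: the same bar under the lanes' high ends, centred at x = +52 mm of the deck; it carries little (under 1.5 N) of a sleeve lying the right way round
- lane0 (a point): middle of the lane at y = -111 mm of the deck, on its resting plane. A lane is formed by low_bar and high_bar, with a flat floor 36 mm wide between roof-shaped 45-degree teeth 19 mm high (peaks at y = 0, +-74, +-148 mm). Between the bars it is open, with 40 mm free below, for fingers
- lane1 (a point): middle of the lane at y = -37 mm of the deck, made like lane0
- lane2 (a point): middle of the lane at y = +37 mm of the deck, made like lane0
- lane3 (a point): middle of the lane at y = +111 mm of the deck, made like lane0
- keeper (a joint): slide of the yellow keeper comb along the deck's +y, 0 to 0.037 m, 2 N friction, stays where left. 0: locked (fully home), its four fingers (24 mm wide, at z = 37 to 43 mm, x = -89 to -57 mm of the deck) block the lanes' low ends. 0.037: open stop, the fingers lie over the teeth with 50 mm gaps over the lanes. It starts locked or within 10 mm of it
- keeper_grip (a point): in the keeper's red grip, a block 24 (x) x 22 (y) x 50 (z) mm along the deck's axes, in front of the rack's low end; this point is on its middle line, 15 mm below its top. It moves with the keeper: at joint value q it is at x = -112 mm, y = q, z = 72 mm in the deck frame.
- sleeve_A: loose transit sleeve for a wheel axle, rigid square bar 150 x 30 x 30 mm, cream, yellow band round its middle, a black cap at each end; 0.28 to 0.42 kg. Origin at its geometric centre, x along its length. One end (+x or -x, it differs from sleeve to sleeve) is heavy, which cannot be seen. None if absent: 3 or 4 of the five are there. Alike to sleeve_B to sleeve_E.
- sleeve_B: a sleeve just like sleeve_A. A steel stub axle hidden in one end puts every sleeve's centre of mass about 38 mm from its middle.
- sleeve_C: a sleeve just like sleeve_A. Lifted by the middle, a sleeve twists the grip by 0.1 to 0.16 N m towards its heavy end, or droops to that side if gripped lightly (about 6 N); a firm grip (40 N) keeps it level.
- sleeve_D: a sleeve just like sleeve_A. Lifted off-centre near the light end, it droops; near the heavy end, it stays level.
- sleeve_E: a sleeve just like sleeve_A. All sleeves start lying flat, lengthwise roughly along the robot's x, not touching one another.
- hub: aluminium wheel hub standing on end, 68 mm wide, 90 mm high, a bystander; origin under its centre
- wrench: wrench lying on the bench, 180 mm long, a bystander; origin under its middle
- nutbox: open cardboard box of nuts 80 x 120 x 45 mm, a bystander; origin under its centre
Not all that is in view belongs to the job. What is shaped like the sleeve_E but green is not meant. What is shaped like the sleeve_B but orange is not meant.

How it is judged:
By the outcome, as a careful person would: the job done as asked, in the order asked, and still so for the second after the job is handed in, with the robot touching nothing.
Of sleeve_A, sleeve_B, sleeve_C, sleeve_D, sleeve_E only 3 to 4 are there at a start; the rules pass over those that are not, and their reading is None.
At some moment in a run one of sleeve_A, sleeve_B, sleeve_C, sleeve_D, sleeve_E may be knocked a few centimetres aside while the robot is not near it.
Once in a run the grip may slacken for a moment while it holds something.
It also fails if it takes over 210 s, if anything falls off the work surface, if the arm or the gripper's body presses on something with over 40 N, if the wrist force passes 120 N, or if a joint passes its speed limit or range.

## Working session

There is one attempt and no reset: what is moved stays moved. The work goes in short steps, Python scripts to look and compute and a tool call to move; the robot and the scene stay as the last step left them, time stands still between calls to the robot, and variables do not carry over. Pictures are saved under pics/ and viewed, and the job is handed in when it is done.

Besides the shell and the picture viewer there is one more tool, called after "Call:" as name(argument=value, ...), one argument or row to a line, values as JSON. send_rows: Moves the arm, as the interface text tells. Its arguments: {"type":"object","properties":{"series":{"type":"array"},"force":{"type":"number"}},"required":["series"]}

```bash
ls; mkdir -p pics; python3 - <<'E'
from plant import r, vision, order, nets
import cv2
print(r.get_state())
for n in ("scene","side","wrist"):
    p=vision.camera_params(n); print(n,p)
    cv2.imwrite(f"pics/{n}0.png",vision.snapshot(n))
E
```

```text
pics
{'clock': 0.0, 'q': array([ 0.03379664,  0.69001763, -0.19449868,  1.56631436,  0.15731293,
        0.90250071, -0.21509404]), 'qd': array([ 8.55079240e-04,  4.64676758e-04, -8.03243428e-05,  4.61855841e-04,
       -5.89670531e-04,  1.38818752e-03, -4.65699659e-04]), 'joint_torque': array([ 3.38560185e-04, -5.27571630e+01, -1.26686912e+00, -1.53434461e+01,
       -5.26333472e-02,  6.56995355e-03,  1.65937727e-04]), 'tool_pos': array([ 6.24398197e-01, -5.70590581e-05,  2.48896541e-01]), 'eef_rot': array([ 9.99999572e-01,  4.31467219e-05, -9.20967210e-04,  7.47137000e-05]), 'contact_force': array([-0.67917828,  0.47439783,  0.45721036]), 'moment': array([ 0.01527316,  0.03084587, -0.03854789]), 'opening': 0.999908287343113}
scene {'intrinsics': array([[625.00940466,   0.        , 325.0417935 ],
       [  0.        , 625.00940466, 244.64959505],
       [  0.        ,   0.        ,   1.        ]]), 'D': array([-0.21517773,  0.        ,  0.        ,  0.        ,  0.        ]), 'extrinsics': array([[ 0.00720595,  0.99995619,  0.00597455,  0.09952829],
       [ 0.80618347, -0.00227451,
[... 576 characters left out ...]
-0.54498413,  1.54948937],
       [ 0.        ,  0.        ,  0.        ,  1.        ]])}
wrist {'intrinsics': array([[432.74712103,   0.        , 318.85397897],
       [  0.        , 432.74712103, 244.77896602],
       [  0.        ,   0.        ,   1.        ]]), 'D': array([-0.00974748,  0.        ,  0.        ,  0.        ,  0.        ]), 'extrinsics': array([[ 9.99999810e-01, -3.68729802e-04, -4.94074759e-04,
        -6.25298218e-01],
       [-2.11501742e-04, -9.57971987e-01,  2.86861688e-01,
        -4.01980738e-02],
       [-5.79084232e-04, -2.86861529e-01, -9.57971883e-01,
         3.89281154e-01],
       [ 0.00000000e+00,  0.00000000e+00,  0.00000000e+00,
         1.00000000e+00]])}
```

View pics/scene0.png

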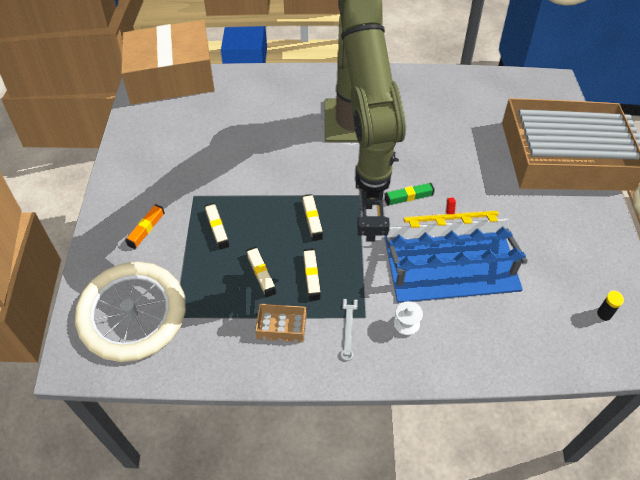

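View pics/side0.png

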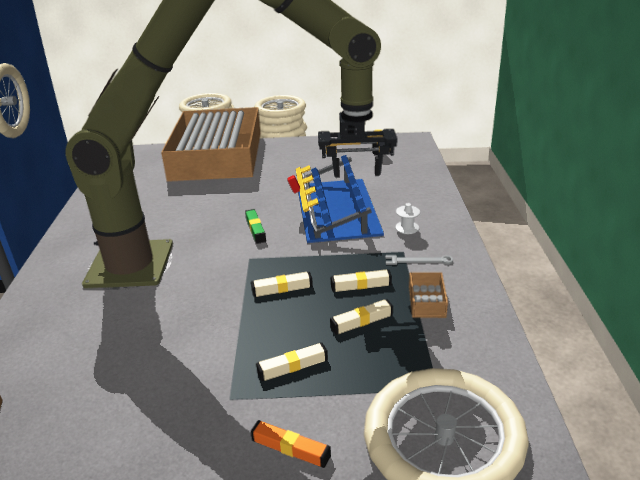

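View pics/wrist0.png

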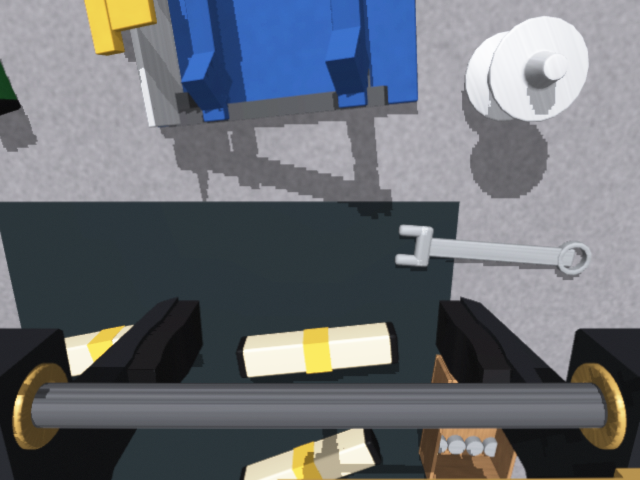

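```bash
cat > h.py <<'E'
import numpy as np, cv2
from plant import r, vision, order, nets
def cam(n):
    p=vision.camera_params(n); return p["intrinsics"],p["D"],p["extrinsics"]
def ray(c,uv):
    K,D,T=c
    p=cv2.undistortPoints(np.array([[uv]],float),K,D,None,None)[0,0]
    R=T[:3,:3];t=T[:3,3]
    d=R.T@np.array([p[0],p[1],1.]); return -R.T@t, d/np.linalg.norm(d)
def onz(c,uv,z):
    o,d=ray(c,uv); return o+d*(z-o[2])/d[2]
def tri(obs):
    A=np.zeros((3,3));b=np.zeros(3);L=[]
    for c,uv in obs:
        o,d=ray(c,uv);M=np.eye(3)-np.outer(d,d);A+=M;b+=M@o;L.append((o,M))
    x=np.linalg.solve(A,b)
    return x,max(np.linalg.norm(M@(x-o)) for o,M in L)
def proj(c,P):
    K,D,T=c
    return cv2.projectPoints(np.asarray(P,float).reshape(-1,1,3),cv2.Rodrigues(T[:3,:3])[0],T[:3,3],K,D)[0][:,0]
E
python3 - <<'E'
from h import *
import pickle
out={}
for n in ("scene","side"):
    im=vision.snapshot(n); out[n]=dict(im=im,cam=cam(n))
    for l in ("sleeve_A","keeper_grip","deck","low_bar","high_bar","hub","wrench","nutbox"):
        o=nets.trace(n,l); out[n][l]=o
        for d in o:
            ys,xs=np.nonzero(d["region"])
            print(n,l,round(d["score"],2),np.round(np.array(d["location"])*[480,640],1),len(xs),(xs.min(),xs.max(),ys.min(),ys.max()) if len(xs) else "")
pickle.dump(out,open("d0.pkl","wb"))
im=out["scene"]["im"][170:310,380:540]; cv2.imwrite("pics/s_rack.png",cv2.resize(im,None,fx=5,fy=4.2,interpolation=cv2.INTER_CUBIC)[:600])
im=out["side"]["im"][145:255,275:395]; cv2.imwrite("pics/d_rack.png",cv2.resize(im,None,fx=5,fy=5,interpolation=cv2.INTER_CUBIC))
E
```

```text
scene sleeve_A 0.86 [218.5 309.8] 586 (np.int64(303), np.int64(322), np.int64(194), np.int64(239))
scene keeper_grip 0.7 [218.6 446.5] 823 (np.int64(404), np.int64(496), np.int64(199), np.int64(227))
scene deck 0.61 [234.  451.4] 4568 (np.int64(386), np.int64(526), np.int64(198), np.int64(273))
scene low_bar 0.8 [235.6 451.3] 1210 (np.int64(389), np.int64(513), np.int64(226), np.int64(247))
scene high_bar 0.62 [260.1 462.3] 1207 (np.int64(397), np.int64(524), np.int64(247), np.int64(270))
scene hub 0.63 [332.2 349. ] 400 (np.int64(341), np.int64(356), np.int64(300), np.int64(360))
scene wrench 0.91 [328.5 350. ] 537 (np.int64(341), np.int64(356), np.int64(300), np.int64(360))
scene nutbox 0.85 [322.7 284. ] 1748 (np.int64(256), np.int64(306), np.int64(304), np.int64(342))
side sleeve_A 0.94 [283.2 280.4] 957 (np.int64(251), np.int64(311), np.int64(272), np.int64(295))
side sleeve_A 0.26 [194.7 317.5] 2202 (np.int64(287), np.int64(370), np.int64(155), np.int64(235))
side keeper_grip 0.81 [185.  303.1] 593 (np.int64(287), np.int64(317), np.int64(166), np.int64(211))
side deck 0.63 [192.5 317. ] 1974 (np.int64(288), np.int64(370), np.int64(155), np.int64(235))
side low_bar 0.79 [196.3 319.5] 319 (np.int64(312), np.int64(330), np.int64(169), np.int64(225))
side high_bar 0.92 [183.4 351.7] 375 (np.int64(342), np.int64(365), np.int64(156), np.int64(211))
side hub 0.62 [217.7 407.1] 526 (np.int64(396), np.int64(419), np.int64(203), np.int64(233))
side wrench 0.73 [261.3 419.6] 420 (np.int64(385), np.int64(452), np.int64(255), np.int64(264))
side nutbox 0.57 [296.9 425.7] 1578 (np.int64(409), np.int64(447), np.int64(273), np.int64(317))
```

View pics/s_rack.png

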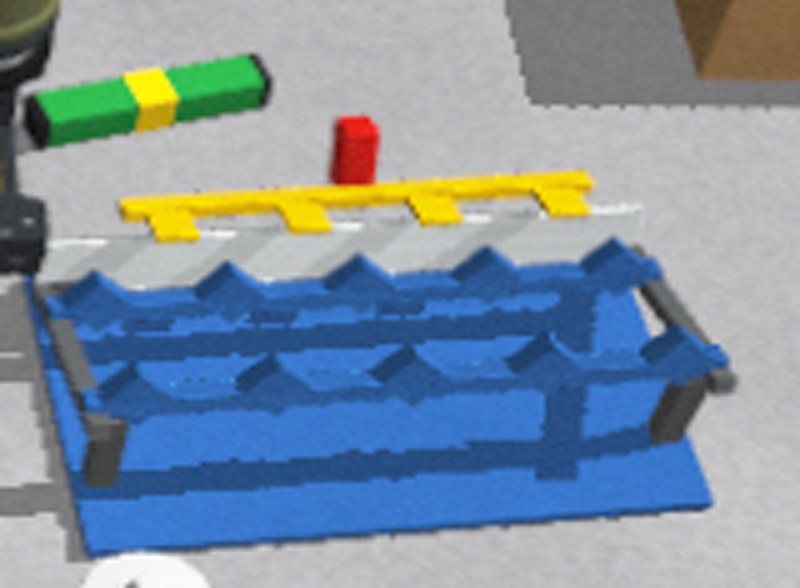

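View pics/d_rack.png

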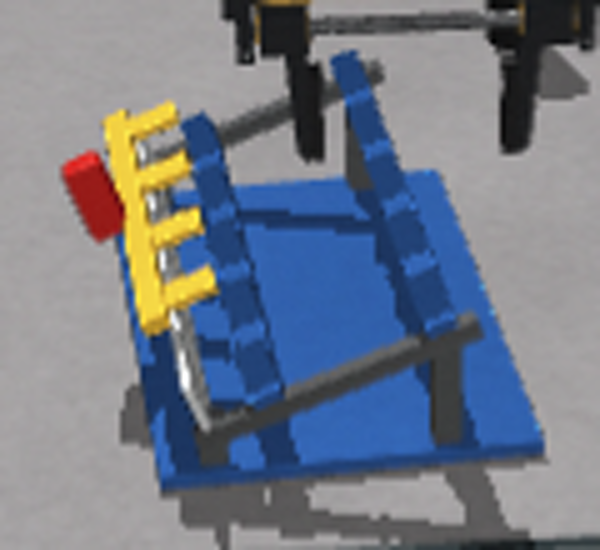

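```bash
python3 - <<'E'
from h import *
import pickle
d=pickle.load(open("d0.pkl","rb"))
cs={n:d[n]["cam"] for n in d}
def cents(im,lo,hi,minA,roi=None):
    m=cv2.inRange(cv2.cvtColor(im,cv2.COLOR_BGR2HSV),lo,hi)
    k,_,st,ce=cv2.connectedComponentsWithStats(m)
    return [(st[i][4],ce[i].round(1)) for i in range(1,k) if st[i][4]>=minA]
for n in d:
    im=d[n]["im"]
    print(n,"red",cents(im,(0,180,80),(5,255,255),20), cents(im,(175,180,80),(180,255,255),20))
    print(n,"yel",cents(im,(22,150,120),(32,255,255),15))
    print(n,"bandsleeve",cents(im,(15,20,170),(34,140,255),40))
E
```

```text
scene red [(np.int32(119), array([450.5, 205.7]))] []
scene yel [(np.int32(102), array([410.1, 193.1])), (np.int32(71), array([311.5, 213.4])), (np.int32(654), array([451.1, 217.6])), (np.int32(112), array([145.7, 224.3])), (np.int32(67), array([215.3, 222.4])), (np.int32(91), array([259.5, 268.5])), (np.int32(88), array([310.9, 270.7])), (np.int32(217), array([614.5, 299. ]))]
scene bandsleeve [(np.int32(5524), array([185.3,  33.3])), (np.int32(173), array([276.5,   6.2])), (np.int32(5100), array([425.,  30.])), (np.int32(1462), array([490.1,  30.5])), (np.int32(52), array([567.8,   0.8])), (np.int32(2287), array([303.5,  44.2])), (np.int32(84), array([ 2. , 88.1])), (np.int32(54), array([637.1, 125.7])), (np.int32(222), array([554.2, 155.3])), (np.int32(71), array([554.7, 159.7])), (np.int32(4785), array([ 40.6, 203.1])), (np.int32(60), array([637.6, 199.2])), (np.int32(139), array([308.8, 202.8])), (np.int32(147), array([212. , 212.5])), (np.int32(74), array([482.1, 213.5])), (np.int32(140), array([314. , 224.1])), (np.int32(142), array([218.6, 232.5])), (np.int32(170), array([254
[... 636 characters left out ...]
))]
side bandsleeve [(np.int32(51), array([ 23.7, 106. ])), (np.int32(579), array([202.1, 104.8])), (np.int32(638), array([278.7, 105.8])), (np.int32(635), array([280.3, 126.7])), (np.int32(740), array([464.3, 154.8])), (np.int32(12102), array([557.4, 339.2])), (np.int32(339), array([376.9, 277.8])), (np.int32(235), array([297.4, 282.2])), (np.int32(307), array([346.7, 281.7])), (np.int32(241), array([266.2, 287.5])), (np.int32(278), array([379.8, 310.6])), (np.int32(281), array([349. , 321.7])), (np.int32(286), array([311.6, 358.1])), (np.int32(274), array([276.4, 369.5])), (np.int32(5295), array([454.4, 422.5])), (np.int32(55), array([636.3, 427.7])), (np.int32(84), array([589.1, 465.2]))]
```

```bash
python3 - <<'E'
from h import *
import pickle
d=pickle.load(open("d0.pkl","rb"))
c,s=d["scene"]["cam"],d["side"]["cam"]
def T(a,b): 
    x,e=tri([(c,a),(s,b)]); return x,e
print("grip",*T((450.5,205.7),(293.6,183.5)))
S={"1":[(311.5,213.4),(308.8,202.8),(314,224.1),(282,283.9),(266.2,287.5),(297.4,282.2)],
"2":[(310.9,270.7),(309.1,258.8),(312.4,283.2),(361.5,280.1),(346.7,281.7),(376.9,277.8)],
"3":[(259.5,268.5),(254.5,257),(264.7,279.3),(363.2,315.5),(349,321.7),(379.8,310.6)],
"4":[(215.3,222.4),(212,212.5),(218.6,232.5),(294.4,365.4),(276.4,369.5),(311.6,358.1)]}
for k,v in S.items():
    m,e=T(v[0],v[3]); a,ea=T(v[1],v[4]); b,eb=T(v[2],v[5])
    yaw=np.degrees(np.arctan2(b[1]-a[1],b[0]-a[0]))
    print(k,m.round(4),round(e,4),((a+b)/2).round(4),round(yaw,1),(b-a).round(4))
    for n,cc in(("scene",c),("side",s)): pass
print("hub",T((408,318),(407,217)))
E
```

```text
grip [0.45161114 0.2453186  0.09564008] 0.0010252225381668042
1 [ 0.4222 -0.1435  0.0197] 0.005 [ 0.4212 -0.1441  0.0179] 11.4 [ 0.0777  0.0157 -0.0004]
2 [ 0.6202 -0.144   0.0203] 0.0044 [ 0.6212 -0.1444  0.0214] 7.2 [ 0.077   0.0098 -0.0007]
3 [ 0.6134 -0.2826  0.0222] 0.0038 [ 0.6147 -0.2834  0.0229] 23.3 [0.0733 0.0316 0.0015]
4 [ 0.4545 -0.421   0.0159] 0.0083 [ 0.4551 -0.4202  0.0186] 19.9 [0.0737 0.0267 0.0017]
hub (array([0.77466555, 0.1053595 , 0.04392582]), np.float64(0.0018254359311710383))
```

Call:
send_rows(
  series=[
    {"delta_pos":[-0.4,-3,-1],"turn":7,"jaw":0},
    {"delta_pos":[-0.8,-7,-2],"turn":14,"jaw":0},
    {"delta_pos":[-1.2,-11,-3],"turn":21,"jaw":0},
    {"delta_pos":[-1.6,-15,-4],"turn":28,"jaw":0},
    {"delta_pos":[-2,-19,-5],"turn":35,"jaw":0},
    {"delta_pos":[-2.4,-22,-6],"turn":42,"jaw":0},
    {"delta_pos":[-2.4,-24,-7],"turn":49,"jaw":0},
    {"delta_pos":[-2.4,-25,-7],"turn":55,"jaw":0},
  ],
)

```text
clock: 1.72
tool_pos: [0.6006, 0.2557, 0.3218]
eef_rot: [0.887, -0.462, 0.0, -0.003]
contact_force: [-0.1, 0.5, 0.4]
opening: 0.998
```

Call:
send_rows(
  series=[
    {"delta_pos":[0,0,0],"turn":7,"jaw":0},
    {"delta_pos":[0,0,0],"turn":14,"jaw":0},
    {"delta_pos":[0,0,0],"turn":21,"jaw":0},
    {"delta_pos":[0,0,0],"turn":28,"jaw":0},
    {"delta_pos":[0,0,0],"turn":35,"jaw":0},
    {"delta_pos":[0,0,0],"turn":35,"jaw":0},
  ],
)

```text
clock: 2.22
tool_pos: [0.6008, 0.2503, 0.3196]
eef_rot: [-0.706, 0.708, -0.0, -0.0]
contact_force: [-0.2, -0.2, -0.0]
opening: 1.001
```

```bash
python3 - <<'E'
from h import *
import pickle
s=r.get_state(); print(s["clock"],s["tool_pos"],s["eef_rot"],s["q"],s["contact_force"],s["moment"])
c=cam("wrist"); im=vision.snapshot("wrist"); cv2.imwrite("pics/w1.png",im); pickle.dump((c,im),open("w1.pkl","wb"))
E
```

```text
2.2167 [0.60082034 0.25029639 0.31958393] [-7.06170991e-01  7.08041300e-01 -1.18108083e-04 -1.86768767e-04] [-0.60949077  0.67079153  0.27898333  1.40349915 -0.19342959  1.09438269
 -1.87256776] [-0.23172476 -0.22039749 -0.02163395] [ 0.04108142  0.1430079  -0.02138414]
```

View pics/w1.png

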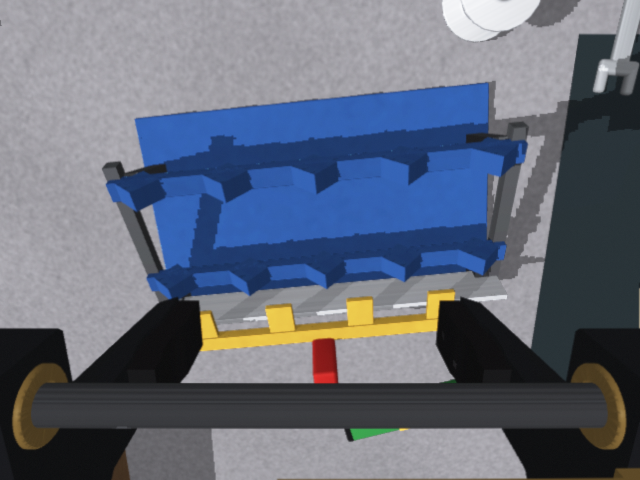

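```bash
cat >> h.py <<'E'
def deckT(p):  # x,y,yaw,z,tilt
    x,y,ps=p[:3]; z=p[3] if len(p)>3 else .075; t=p[4] if len(p)>4 else np.radians(20)
    ex=np.array([np.cos(ps)*np.cos(t),np.sin(ps)*np.cos(t),np.sin(t)]); ey=np.array([-np.sin(ps),np.cos(ps),0]); ez=np.cross(ex,ey)
    return np.stack([ex,ey,ez],1),np.array([x,y,z])
def d2w(p,P): R,o=deckT(p); return np.atleast_2d(P)@R.T+o
RIDGE=np.array([[x,y,19] for y in(-148,-74,0,74,148) for x in (-61,-43,43,61)])/1000.
E
python3 - <<'E'
from h import *
import pickle
d=pickle.load(open("d0.pkl","rb")); cw,iw=pickle.load(open("w1.pkl","rb"))
ps=np.radians(5.5); p=[.4516+.1264*np.cos(ps),.2453+.1264*np.sin(ps),ps]
print(p)
for n,c,im,roi in(("w",cw,iw,(90,60,560,420)),("s",d["scene"]["cam"],d["scene"]["im"],(380,180,540,300)),("d",d["side"]["cam"],d["side"]["im"],(275,145,395,255))):
    x0,y0,x1,y1=roi; f=800/(x1-x0); f=min(f,600/(y1-y0))
    v=cv2.resize(im[y0:y1,x0:x1],None,fx=f,fy=f,interpolation=cv2.INTER_CUBIC)
    q=(proj(c,d2w(p,RIDGE))-[x0,y0]+.5)*f
    for i in range(0,len(q),2): cv2.line(v,tuple(q[i].astype(int)),tuple(q[i+1].astype(int)),(0,255,0),1)
    g=(proj(c,d2w(p,np.array([[-.112,0,.087],[-.112,0,.037],[-.087,-.15,.022],[-.087,.15,.022]])))-[x0,y0]+.5)*f
    for a in g: cv2.circle(v,tuple(a.astype(int)),3,(255,0,255),1)
    cv2.imwrite(f"pics/ov_{n}.png",v)
E
```

```text
[np.float64(0.5774180794736115), np.float64(0.2574149031185563), np.float64(0.09599310885968812)]
```

View pics/ov_w.png

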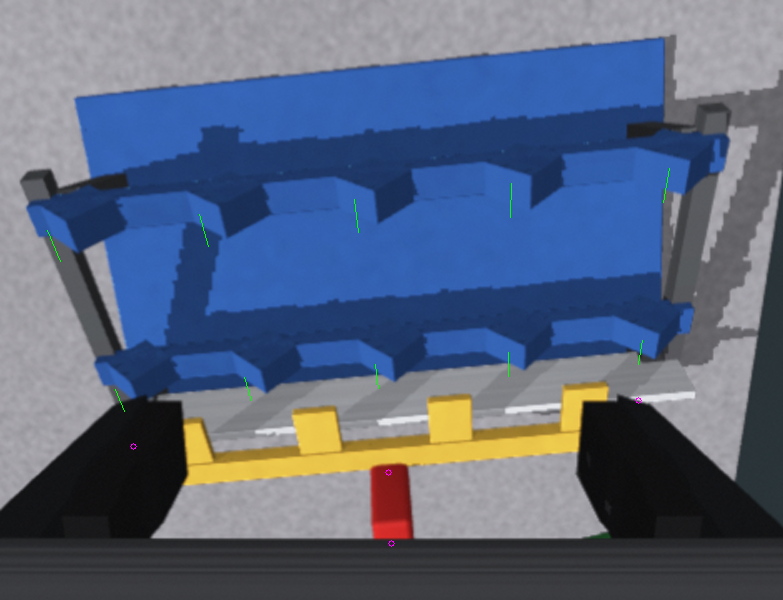

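View pics/ov_s.png

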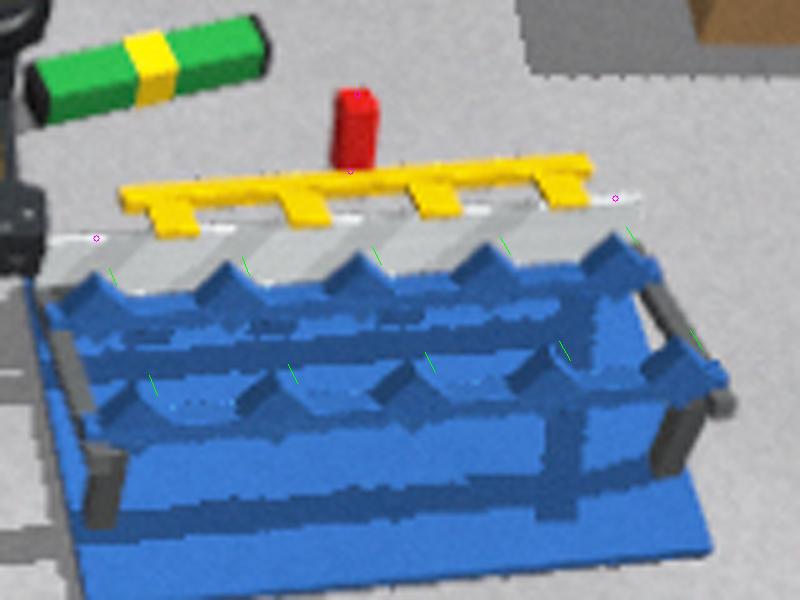

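View pics/ov_d.png

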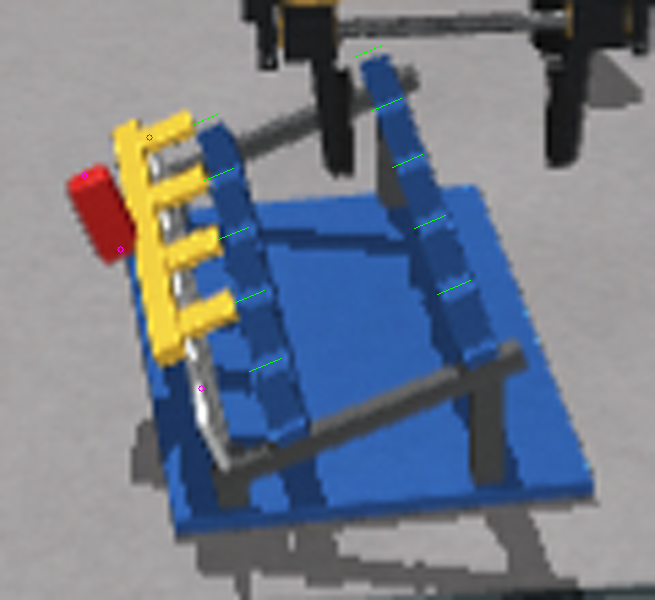

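```bash
cat > fit.py <<'E'
from h import *
import pickle
from scipy.optimize import least_squares
d=pickle.load(open("d0.pkl","rb")); cw,iw=pickle.load(open("w1.pkl","rb")); cs=d["scene"]["cam"]
ys=[-.148,-.074,0,.074,.148]
H=np.array([[.043,y,.019] for y in ys]); L=np.array([[-.061,y,.019] for y in ys])
f=600/360
wH=np.array([(684,192),(530,208),(376,221),(222,237),(77,250)])/f-.5+[90,60]
wL=np.array([(655,358),(523,367),(393,380),(263,391),(140,400)])/f-.5+[90,60]
sL=np.array([(95,272),(228,262),(358,252),(487,243),(615,233)])/5-.5+[380,180]
sH=np.array([(135,385),(275,373),(410,362),(548,345),(682,340)])/5-.5+[380,180]
def res(p,wt=True):
    e=[(proj(c,d2w(p,P))-q)*w for c,P,q,w in((cw,H,wH,1),(cw,L,wL,1),(cs,H,sH,1.5),(cs,L,sL,1.5))]
    return np.concatenate(e).ravel()
p0=[.577,.257,.096]
for s in (p0,p0+[.075],p0+[.075,np.radians(20)]):
    o=least_squares(res,s,loss="soft_l1"); print(o.x.round(4),np.degrees(o.x[2]),np.sqrt(np.mean(res(o.x)**2)))
print(res(o.x).reshape(-1,2).round(1).tolist())
for pp in (least_squares(res,p0,loss="soft_l1").x,): 
    R,oo=deckT(pp); print("grip in deck",R.T@(np.array([.4516,.2453,.0956])-oo))
    print("lanes",d2w(pp,[[0,y,.015] for y in(-.111,-.037,.037,.111)]).round(4).tolist(), d2w(pp,[-.112,0,.072]))
for n,c,im in (("w",cw,iw),("s",cs,d["scene"]["im"])): pass
E
python3 fit.py
```

```text
[0.5826 0.2489 0.0919] 5.265510595193454 0.7491495760119377
[0.5829 0.249  0.0919 0.076 ] 5.2652559790271445 0.7246537135883145
[0.5829 0.249  0.0919 0.076  0.3513] 5.264386853061289 0.719003084327245
[[-0.1, 0.2], [-0.4, -0.7], [0.1, 0.2], [1.6, -0.8], [-1.0, -0.0], [-0.4, -0.6], [0.2, 1.0], [0.2, 0.1], [0.9, 0.4], [-1.7, 1.7], [-0.3, -0.8], [-0.4, -0.5], [0.4, -0.6], [-0.6, 1.2], [-1.2, -0.5], [0.1, 0.7], [0.1, 0.6], [0.4, 0.7], [0.4, 0.5], [-0.1, 0.6]]
grip in deck [-0.11584808  0.0083986   0.06408731]
lanes [[0.5877, 0.1379, 0.0891], [0.5809, 0.2116, 0.0891], [0.5741, 0.2853, 0.0891], [0.5673, 0.359, 0.0891]] [[0.45327662 0.23702032 0.10435161]]
```

Call:
send_rows(
  series=[
    {"delta_pos":[0.1,3,1],"turn":-2,"jaw":0},
    {"delta_pos":[0.3,7,3],"turn":-5,"jaw":0},
    {"delta_pos":[0.5,11,5],"turn":-5.2,"jaw":0},
    {"delta_pos":[0.5,14,8],"turn":-5.2,"jaw":0},
    {"delta_pos":[0.5,14.9,11],"turn":-5.2,"jaw":0},
    {"delta_pos":[0.5,14.9,13],"turn":-5.2,"jaw":0},
    {"delta_pos":[0.5,14.9,13],"turn":-5.2,"jaw":0.3},
    {"delta_pos":[0.5,14.9,13],"turn":-5.2,"jaw":0.3},
  ],
)

```text
clock: 2.93
tool_pos: [0.4522, 0.2451, 0.1896]
eef_rot: [0.739, -0.673, -0.0, 0.0]
contact_force: [-0.3, -0.5, 0.6]
opening: 0.871
```

```bash
python3 - <<'E'
from h import *
s=r.get_state(); print(s["tool_pos"],s["eef_rot"],s["q"],s["contact_force"],s["moment"],s["opening"])
im=vision.snapshot("wrist"); cv2.imwrite("pics/w2.png",im)
c=cam("wrist");m=cv2.inRange(cv2.cvtColor(im,cv2.COLOR_BGR2HSV),(0,180,80),(5,255,255)); ys,xs=np.nonzero(m)
print(xs.min(),xs.max(),ys.min(),ys.max())
E
```

```text
[0.45221227 0.24505573 0.18962911] [ 7.39231253e-01 -6.73451585e-01 -1.41364134e-04  3.11547375e-04] [-0.70358576  0.64679846  0.19069577  1.96977232 -0.22218099  0.545453
 -1.83761487] [-0.31195084 -0.50160576  0.58067217] [0.07169112 0.11895293 0.00394437] 0.871142700825066
298 339 218 294
```

View pics/w2.png

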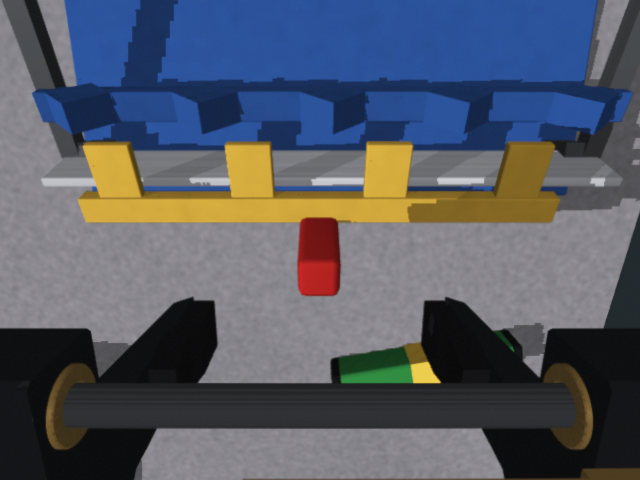

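Call:
send_rows(
  series=[
    {"delta_pos":[0,0.05,2.5],"turn":0,"jaw":0.35},
    {"delta_pos":[0,0.05,5],"turn":0,"jaw":0.4},
    {"delta_pos":[0,0.05,7.5],"turn":0,"jaw":0.45},
    {"delta_pos":[0,0.05,8.8],"turn":0,"jaw":0.5},
    {"delta_pos":[0,0.05,8.8],"turn":0,"jaw":0.65},
    {"delta_pos":[0,0.05,8.8],"turn":0,"jaw":0.9},
    {"delta_pos":[0,0.05,8.8],"turn":0,"jaw":0.9},
    {"delta_pos":[0,0.05,8.8],"turn":0,"jaw":0.9},
  ],
  force=15,
)

```text
clock: 3.65
tool_pos: [0.453, 0.2455, 0.1034]
eef_rot: [0.738, -0.674, 0.001, -0.002]
contact_force: [0.4, -0.5, 2.3]
opening: 0.245
```

Call:
send_rows(
  series=[
    {"delta_pos":[-0.3,0,0],"turn":0,"jaw":0.9},
    {"delta_pos":[-0.7,0,0],"turn":0,"jaw":0.9},
    {"delta_pos":[-1.2,0,0],"turn":0,"jaw":0.9},
    {"delta_pos":[-1.7,0,0],"turn":0,"jaw":0.9},
    {"delta_pos":[-2.2,0,0],"turn":0,"jaw":0.9},
    {"delta_pos":[-2.6,0,0],"turn":0,"jaw":0.9},
    {"delta_pos":[-2.6,0,0],"turn":0,"jaw":0.9},
  ],
)

```text
clock: 4.23
tool_pos: [0.4505, 0.2725, 0.1033]
eef_rot: [0.739, -0.674, 0.001, -0.002]
contact_force: [1.1, 1.2, 6.5]
opening: 0.246
```

Call:
send_rows(
  series=[
    {"delta_pos":[-0.2,0,0],"turn":0,"jaw":0.9},
    {"delta_pos":[-0.35,0,0],"turn":0,"jaw":0.9},
    {"delta_pos":[-0.5,0,0],"turn":0,"jaw":0.9},
    {"delta_pos":[-0.6,0,0],"turn":0,"jaw":0.9},
    {"delta_pos":[-0.6,0,0],"turn":0,"jaw":0.9},
  ],
)

```text
clock: 4.65
tool_pos: [0.4503, 0.2743, 0.1033]
eef_rot: [0.738, -0.675, 0.002, -0.0]
contact_force: [0.1, -6.3, 8.5]
opening: 0.243
```

Call:
send_rows(
  series=[
    {"delta_pos":[0.2,0,-0.1],"turn":0,"jaw":0.9},
    {"delta_pos":[0.2,0,-0.1],"turn":0,"jaw":0.5},
    {"delta_pos":[0.2,0,-0.1],"turn":0,"jaw":0.4},
    {"delta_pos":[0.2,0,-0.5],"turn":0,"jaw":0.4},
    {"delta_pos":[0.2,0,-3],"turn":0,"jaw":0.3},
    {"delta_pos":[0.2,0,-7],"turn":0,"jaw":0.3},
    {"delta_pos":[0.2,-1,-11],"turn":0,"jaw":0.3},
    {"delta_pos":[0.2,-1,-13],"turn":0,"jaw":0.3},
  ],
)

```text
clock: 5.32
tool_pos: [0.4614, 0.2769, 0.2363]
eef_rot: [0.738, -0.674, 0.001, -0.004]
contact_force: [0.5, 0.9, -0.1]
opening: 0.702
```

```bash
python3 - <<'E'
from h import *
s=r.get_state(); print(s["clock"],s["tool_pos"],s["eef_rot"],s["q"],s["contact_force"],s["moment"],s["opening"])
c=cam("wrist");im=vision.snapshot("wrist")
p=[0.5829,0.249,0.0919,0.076,0.3513]
g=d2w(p,[[-.112,.037,.087],[-.112,.037,.037]]+[[x,y+.037,.043] for y in (-.111,-.037,.037,.111) for x in (-.089,-.057)])
for a in proj(c,g): cv2.circle(im,tuple(a.astype(int)),3,(255,0,255),1)
cv2.imwrite("pics/w3.png",im)
E
```

```text
5.3167 [0.46135683 0.27694125 0.23628495] [ 0.73838658 -0.67436771  0.001037   -0.00351765] [-0.77506646  0.60180408  0.242431    1.86440527 -0.21400174  0.69307505
 -1.88954974] [ 0.48096222  0.87773005 -0.12388697] [ 0.03548833  0.00027441 -0.01332783] 0.7016608216737295
```

View pics/w3.png

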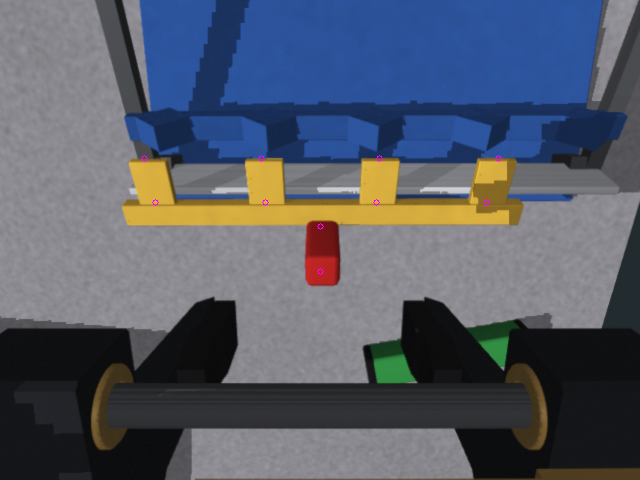

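```bash
cat >> h.py <<'E'
from scipy.spatial.transform import Rotation as Ro
P=[0.5829,0.249,0.0919,0.076,0.3513]
def yawof(s=None):
    s=s or r.get_state(); x=Ro.from_quat(s["eef_rot"]).as_matrix()[:,0]
    return np.degrees(np.arctan2(x[1],x[0]))
def go(target,axisyaw=None,flip=False):
    """delta in cm & turn. axisyaw: deg of sleeve/deck x-axis; tool x = -axis y (not flip)"""
    s=r.get_state(); R=Ro.from_quat(s["eef_rot"]).as_matrix()
    d=R.T@(np.array(target)-s["tool_pos"])*100
    t=None
    if axisyaw is not None:
        want=axisyaw-90+(180 if flip else 0)
        t=-((want-yawof(s)+180)%360-180)
    print("delta cm",d.round(2),"turn",t,"| pos",s["tool_pos"].round(4),"yaw",round(yawof(s),2),"q7",s["q"][6].round(2),"F",s["contact_force"].round(2),"M",s["moment"].round(3),"op",round(s["opening"]*88,1),"t",s["clock"])
E
python3 -c "
from h import *
go([.421,-.144,.2],11.4)"
```

```text
delta cm [41.64  7.94  3.53] turn -6.209261139338594 | pos [0.4621 0.2776 0.2384] yaw -84.81 q7 -1.89 F [0.02 0.6  2.39] M [ 0.077  0.04  -0.061] op 61.5 t 5.3667
```

Call:
send_rows(
  series=[
    {"delta_pos":[3,0.6,0.3],"turn":-1,"jaw":0.2},
    {"delta_pos":[7,1.3,0.6],"turn":-2,"jaw":0.1},
    {"delta_pos":[11,2.1,1],"turn":-3,"jaw":0.1},
    {"delta_pos":[15,2.9,1.3],"turn":-4,"jaw":0.1},
    {"delta_pos":[19,3.6,1.6],"turn":-5,"jaw":0.1},
    {"delta_pos":[23,4.4,2],"turn":-6,"jaw":0.1},
    {"delta_pos":[27,5.2,2.3],"turn":-6.2,"jaw":0.1},
    {"delta_pos":[31,5.9,2.6],"turn":-6.2,"jaw":0.1},
  ],
)

```text
clock: 6.03
tool_pos: [0.4272, -0.0394, 0.2057]
eef_rot: [0.774, -0.633, -0.0, -0.0]
contact_force: [0.6, 0.2, 0.3]
opening: 0.902
```

Call:
send_rows(
  series=[
    {"delta_pos":[4,0.8,0.4],"turn":0,"jaw":0.1},
    {"delta_pos":[7.5,1.4,0.7],"turn":0,"jaw":0.1},
    {"delta_pos":[9.7,1.9,0.9],"turn":0,"jaw":0.1},
    {"delta_pos":[10.6,2,0.9],"turn":0,"jaw":0.1},
    {"delta_pos":[10.6,2,0.9],"turn":0,"jaw":0.1},
  ],
)

```text
clock: 6.45
tool_pos: [0.4294, -0.1479, 0.1968]
eef_rot: [0.773, -0.635, 0.0, 0.0]
contact_force: [-0.4, 0.4, -0.2]
opening: 0.901
```

```bash
cat >> h.py <<'E'
def look(name):
    c=cam("wrist");im=vision.snapshot("wrist"); cv2.imwrite(f"pics/{name}.png",im); return c,im
def blobs(im,lo=(20,130,90),hi=(34,255,255),minA=60):
    m=cv2.inRange(cv2.cvtColor(im,cv2.COLOR_BGR2HSV),lo,hi)
    k,l,st,ce=cv2.connectedComponentsWithStats(m)
    return [(int(st[i][4]),ce[i].round(1),l==i) for i in range(1,k) if st[i][4]>=minA]
E
python3 -c "
from h import *
go([.421,-.144,.2],11.4)
c,im=look('w4')
for a,b,m in blobs(im): print(a,b,onz(c,b,.03))
"
```

```text
delta cm [-0.55  0.74 -0.32] turn -0.21938735059075043 | pos [ 0.4294 -0.1479  0.1968] yaw -78.82 q7 -1.06 F [-0.43  0.45 -0.18] M [ 0.086  0.126 -0.021] op 79.3 t 6.45
336 [551.2   4.7] [ 0.59711948 -0.26491658  0.03      ]
1356 [307.7 227.1] [ 0.42601432 -0.14172614  0.03      ]
237 [635.3 250.2] [ 0.45540899 -0.38116985  0.03      ]
```

View pics/w4.png

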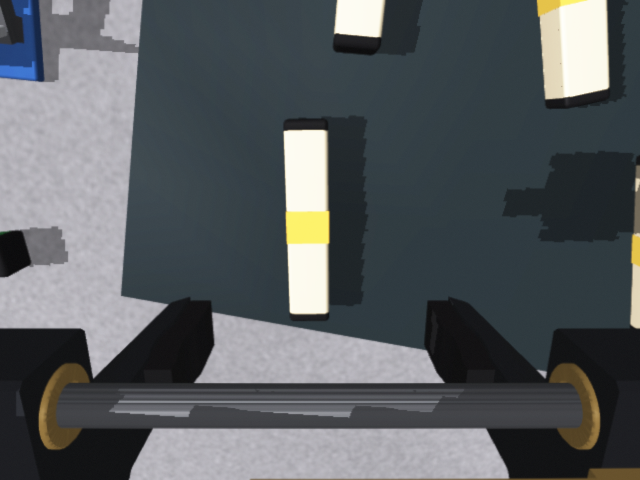

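```bash
python3 -c "
from h import *
c=cam('wrist')
a=onz(c,(306,120),.031);b=onz(c,(309,316),.031)
print(a,b,(a+b)/2,np.linalg.norm(a-b),np.degrees(np.arctan2(*(a-b)[[1,0]])))
for u in ((284.5,170),(327.5,170)): print(onz(c,u,.031))
go([*((a+b)/2)[:2],.012],np.degrees(np.arctan2(*(a-b)[[1,0]])))
"
```

```text
[ 0.4986426  -0.12427141  0.031     ] [ 0.35787771 -0.15357578  0.031     ] [ 0.42826016 -0.13892359  0.031     ] 0.14378281885734637 11.759844733449667
[ 0.46311715 -0.11597048  0.031     ]
[ 0.4689485  -0.14507432  0.031     ]
delta cm [-6.800e-01 -1.000e-02  1.847e+01] turn -0.4008968527200807 | pos [ 0.4295 -0.1457  0.1967] yaw -78.64 q7 -1.06 F [ 0.7  -0.39 -0.56] M [0.045 0.074 0.009] op 79.4 t 6.5
```

Call:
send_rows(
  series=[
    {"delta_pos":[-0.5,0.2,3],"turn":-0.4,"jaw":0.1},
    {"delta_pos":[-0.6,0.2,7],"turn":-0.4,"jaw":0.15},
    {"delta_pos":[-0.6,0.2,11],"turn":-0.4,"jaw":0.2},
    {"delta_pos":[-0.6,0.2,15],"turn":-0.4,"jaw":0.2},
    {"delta_pos":[-0.6,0.2,17.2],"turn":-0.4,"jaw":0.2},
    {"delta_pos":[-0.6,0.2,18.1],"turn":-0.4,"jaw":0.25},
    {"delta_pos":[-0.6,0.2,18.1],"turn":-0.4,"jaw":0.4},
    {"delta_pos":[-0.6,0.2,18.1],"turn":-0.4,"jaw":0.5},
  ],
  force=40,
)

```text
clock: 7.17
tool_pos: [0.4334, -0.1392, 0.0223]
eef_rot: [0.782, -0.623, -0.009, 0.002]
contact_force: [0.7, 0.8, 0.6]
opening: 0.626
```

```bash
python3 -c "
from h import *
go([.4262,-.1405,.015],11.8)
look('w5')"
```

```text
delta cm [-0.03  0.72  0.74] turn 1.1447022438605359 | pos [ 0.4334 -0.1392  0.0223] yaw -77.06 q7 -0.46 F [0.67 0.85 0.6 ] M [ 0.031  0.103 -0.072] op 55.1 t 7.1667
```

View pics/w5.png

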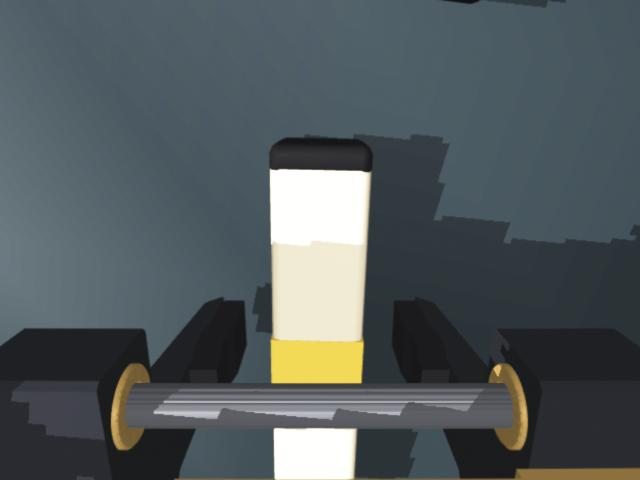

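Call:
send_rows(
  series=[
    {"delta_pos":[0,0,0],"turn":0,"jaw":0.5},
    {"delta_pos":[0,0,0],"turn":0,"jaw":0.5},
    {"delta_pos":[0,0,0],"turn":0,"jaw":0.5},
  ],
)

```text
clock: 7.47
tool_pos: [0.4334, -0.1415, 0.0233]
eef_rot: [0.781, -0.624, -0.008, 0.002]
contact_force: [-0.0, -0.4, 0.5]
opening: 0.501
```

```bash
python3 -c "
from h import *
go([.4262,-.1405,.015],11.8)
c,im=look('w5')
for a,b,m in blobs(im): print(a,b,onz(c,b,.03))
print(r.get_state()['q'])
"
```

```text
delta cm [-0.25  0.67  0.84] turn 0.9800420278534432 | pos [ 0.4334 -0.1415  0.0233] yaw -77.22 q7 -0.47 F [-0.05 -0.36  0.52] M [0.02  0.028 0.001] op 44.1 t 7.4667
4174 [309.8 360.4] [ 0.42881541 -0.14070243  0.03      ]
241 [475.2 374.4] [ 0.43619236 -0.19664547  0.03      ]
117 [148.6 397.8] [ 0.40133227 -0.08902699  0.03      ]
212 [490.3 418.7] [ 0.42018805 -0.20775954  0.03      ]
134 [146.9 430.8] [ 0.38712661 -0.08987278  0.03      ]
[ 0.19944118  0.93308965  0.02936792  2.19096262 -0.66501817  0.04327965
 -0.46629175]
```

Call:
send_rows(
  series=[
    {"delta_pos":[-0.2,0.1,0],"turn":0,"jaw":0.6},
    {"delta_pos":[-0.2,0.1,0],"turn":0,"jaw":0.75},
    {"delta_pos":[-0.2,0.1,0],"turn":0,"jaw":0.8},
    {"delta_pos":[-0.2,0.1,0],"turn":0,"jaw":0.8},
    {"delta_pos":[-0.2,0.1,0],"turn":0,"jaw":0.8},
    {"delta_pos":[-0.2,0.1,0],"turn":0,"jaw":0.8},
  ],
  force=40,
)

```text
clock: 8.02
tool_pos: [0.4314, -0.1402, 0.0232]
eef_rot: [0.781, -0.625, -0.009, 0.002]
contact_force: [-1.3, 2.5, 5.7]
opening: 0.334
```

```bash
python3 -c "
from h import *
go([.5262,-.1405,.12],11.8)
"
```

```text
delta cm [ 2.01 -9.11 -9.83] turn 0.8703445128665237 | pos [ 0.4314 -0.1402  0.0232] yaw -77.33 q7 -0.27 F [-1.3   2.53  5.69] M [ 0.539  0.267 -0.12 ] op 29.4 t 8.0167
```

Call:
send_rows(
  series=[
    {"delta_pos":[0,-0.5,-1.5],"turn":0,"jaw":0.8},
    {"delta_pos":[0,-1.5,-4],"turn":0,"jaw":0.8},
    {"delta_pos":[0,-3,-7],"turn":0,"jaw":0.8},
    {"delta_pos":[0,-5,-10],"turn":0,"jaw":0.8},
    {"delta_pos":[0,-7,-12],"turn":0,"jaw":0.8},
    {"delta_pos":[0,-8,-12],"turn":0,"jaw":0.8},
    {"delta_pos":[0,-8,-12],"turn":0,"jaw":0.8},
    {"delta_pos":[0,-8,-12],"turn":0,"jaw":0.8},
  ],
)

```text
clock: 8.68
tool_pos: [0.5108, -0.1238, 0.1411]
eef_rot: [0.781, -0.624, -0.009, 0.003]
contact_force: [-0.3, 0.4, -4.5]
opening: 0.337
```

```bash
python3 -c "
from h import *
s=r.get_state();R=Ro.from_quat(s['eef_rot']).as_matrix();print('M tool',R.T@s['moment'])
c,im=look('w6'); 
go([.5262,-.1405,.12],11.8)
s=r.get_state();R=Ro.from_quat(s['eef_rot']).as_matrix();print('M tool',R.T@s['moment'])
cv2.imwrite('pics/sd6.png',vision.snapshot('side')[200:400,150:470])
s=r.get_state();R=Ro.from_quat(s['eef_rot']).as_matrix();print('M tool',R.T@s['moment'],s['contact_force'])
"
```

```text
M tool [-0.20935126 -0.06218713 -0.02519718]
delta cm [ 1.99 -1.29  2.04] turn 0.8254971193336758 | pos [ 0.5096 -0.1241  0.1408] yaw -77.37 q7 -0.49 F [-0.39  0.22 -3.89] M [-0.077  0.253  0.016] op 29.5 t 8.7333
M tool [-0.26401149  0.02000268 -0.01334242]
M tool [-0.20709546  0.00960964 -0.0292916 ] [ 0.04971651 -0.10185805 -4.56979451]
```

View pics/w6.png

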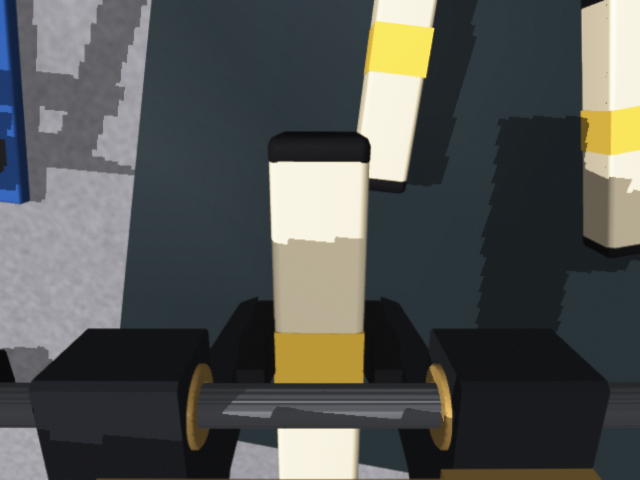

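View pics/sd6.png

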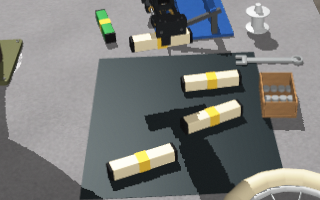

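```bash
python3 -c "
from h import *
t=d2w(P,[-.005,.111,.015])[0]; print(t)
go([t[0],t[1],.22],5.27,True)
"
```

```text
[0.56289863 0.35862707 0.0883633 ]
delta cm [-46.05 -15.61  -7.7 ] turn -172.6940478907365 | pos [ 0.5093 -0.1243  0.1408] yaw -77.42 q7 -0.49 F [ 0.05 -0.1  -4.57] M [-0.054  0.2    0.032] op 29.9 t 8.7833
```

Call:
send_rows(
  series=[
    {"delta_pos":[-1,-0.5,-3],"turn":0,"jaw":0.8},
    {"delta_pos":[-4,-1.5,-6],"turn":0,"jaw":0.8},
    {"delta_pos":[-7.5,-2.5,-8],"turn":0,"jaw":0.8},
    {"delta_pos":[-11.3,-3.8,-8],"turn":-3,"jaw":0.8},
    {"delta_pos":[-15,-5,-8],"turn":-7,"jaw":0.8},
    {"delta_pos":[-18.5,-6.3,-8],"turn":-13,"jaw":0.8},
    {"delta_pos":[-22,-7.5,-8],"turn":-19,"jaw":0.8},
    {"delta_pos":[-25.5,-8.7,-8],"turn":-25,"jaw":0.8},
  ],
)

```text
clock: 9.45
tool_pos: [0.5402, 0.1438, 0.222]
eef_rot: [0.898, -0.44, -0.01, 0.002]
contact_force: [0.2, 0.1, -5.0]
opening: 0.339
```

```bash
python3 -c "
from h import *
t=d2w(P,[-.005,.111,.015])[0]
go([t[0],t[1],.22],5.27,True)
print(r.get_state()['q'])
"
```

```text
delta cm [-15.57 -14.97   0.27] turn -147.44432624599892 | pos [0.5402 0.1438 0.222 ] yaw -52.17 q7 -0.72 F [ 0.23  0.12 -5.03] M [-0.085  0.073 -0.   ] op 29.8 t 9.45
[-0.66492306  0.71594367  0.57925157  1.80528404 -0.5370283   0.80175495
 -0.71752406]
```

Call:
send_rows(
  series=[
    {"delta_pos":[-2.5,-2.5,0],"turn":-7,"jaw":0.8},
    {"delta_pos":[-5,-5,0],"turn":-14,"jaw":0.8},
    {"delta_pos":[-7.5,-7.5,0],"turn":-21,"jaw":0.8},
    {"delta_pos":[-10,-10,0],"turn":-28,"jaw":0.8},
    {"delta_pos":[-12.5,-12.5,0],"turn":-35,"jaw":0.8},
    {"delta_pos":[-14.5,-14,0],"turn":-42,"jaw":0.8},
    {"delta_pos":[-15.6,-15,0],"turn":-49,"jaw":0.8},
    {"delta_pos":[-15.6,-15,0],"turn":-56,"jaw":0.8},
  ],
)

```text
clock: 10.12
tool_pos: [0.5631, 0.3625, 0.2217]
eef_rot: [0.999, 0.037, -0.01, -0.004]
contact_force: [-1.2, 0.1, -4.1]
opening: 0.335
```

Call:
send_rows(
  series=[
    {"delta_pos":[0,0,0],"turn":-7,"jaw":0.8},
    {"delta_pos":[0,0,0],"turn":-14,"jaw":0.8},
    {"delta_pos":[0,0,0],"turn":-21,"jaw":0.8},
    {"delta_pos":[0,0,0],"turn":-28,"jaw":0.8},
    {"delta_pos":[0,0,0],"turn":-35,"jaw":0.8},
    {"delta_pos":[0,0,0],"turn":-42,"jaw":0.8},
    {"delta_pos":[0,0,0],"turn":-49,"jaw":0.8},
    {"delta_pos":[0,0,0],"turn":-55,"jaw":0.8},
  ],
)

```text
clock: 10.78
tool_pos: [0.5647, 0.3559, 0.2222]
eef_rot: [0.871, 0.491, -0.007, -0.006]
contact_force: [0.2, -0.4, -4.2]
opening: 0.335
```

```bash
python3 -c "
from h import *
t=d2w(P,[-.005,.111,.015])[0]
go([t[0],t[1],.22],5.27,True)
print(r.get_state()['q'])
"
```

```text
delta cm [ 0.14 -0.29  0.23] turn -36.39637675286528 | pos [0.5647 0.3559 0.2222] yaw 58.87 q7 0.46 F [ 0.16 -0.42 -4.16] M [-0.035 -0.22  -0.027] op 29.5 t 10.7833
[-0.65613838  0.78278054  0.06136226  1.44550483 -0.07106001  0.92894368
  0.45813256]
```

Call:
send_rows(
  series=[
    {"delta_pos":[0.1,-0.2,1],"turn":-7,"jaw":0.8},
    {"delta_pos":[0.1,-0.2,2],"turn":-14,"jaw":0.8},
    {"delta_pos":[0.1,-0.2,3],"turn":-21,"jaw":0.8},
    {"delta_pos":[0.1,-0.2,4],"turn":-28,"jaw":0.8},
    {"delta_pos":[0.1,-0.2,5],"turn":-35,"jaw":0.8},
    {"delta_pos":[0.1,-0.2,5.5],"turn":-36.4,"jaw":0.8},
    {"delta_pos":[0.1,-0.2,5.5],"turn":-36.4,"jaw":0.8},
    {"delta_pos":[0.1,-0.2,5.5],"turn":-36.4,"jaw":0.8},
  ],
)

```text
clock: 11.45
tool_pos: [0.5631, 0.3595, 0.1683]
eef_rot: [0.677, 0.736, -0.004, -0.008]
contact_force: [-0.0, 0.4, -4.1]
opening: 0.332
```

```bash
python3 -c "
from h import *
t=d2w(P,[-.005,.111,.015])[0]
go([t[0],t[1],.16],5.27,True)
c,im=look('w7')
go([t[0],t[1],.16],5.27,True)
im=vision.snapshot('side'); cv2.imwrite('pics/sd7.png',cv2.resize(im[80:260,250:430],None,fx=3,fy=3))
im=vision.snapshot('scene'); cv2.imwrite('pics/sc7.png',cv2.resize(im[130:310,370:550],None,fx=3,fy=3))
"
```

```text
delta cm [-0.09 -0.01  0.83] turn -0.44792091342193885 | pos [0.5631 0.3595 0.1683] yaw 94.82 q7 0.94 F [-0.04  0.39 -4.06] M [ 0.132 -0.144 -0.001] op 29.2 t 11.45
delta cm [-0.15 -0.05  0.9 ] turn -0.4046484597177482 | pos [0.5634 0.3601 0.1691] yaw 94.87 q7 0.94 F [ 0.69  0.67 -3.28] M [ 0.092 -0.205 -0.024] op 29.4 t 11.5
```

View pics/w7.png

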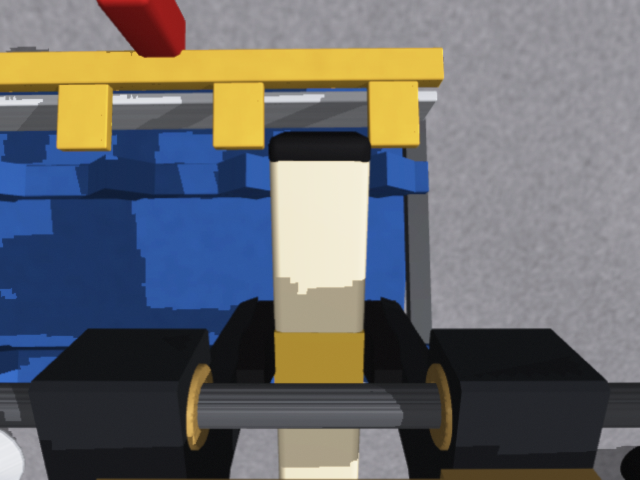

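View pics/sd7.png

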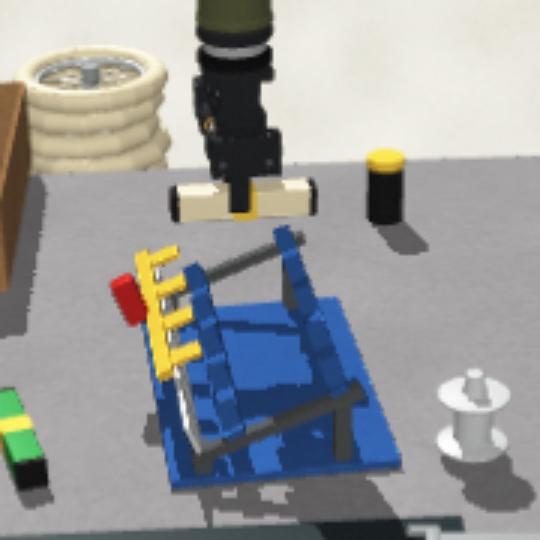

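View pics/sc7.png

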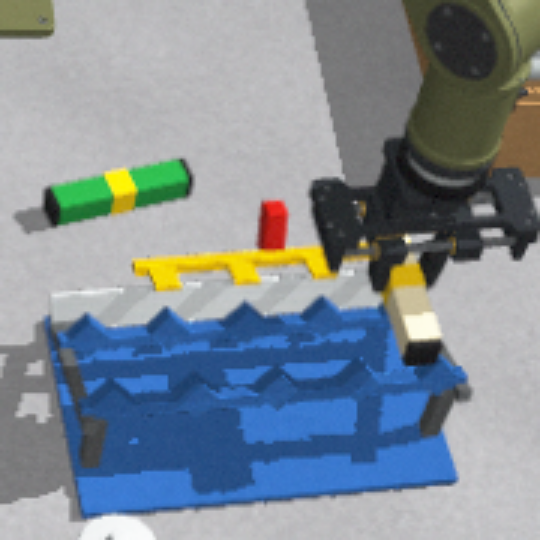

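Call:
send_rows(
  series=[
    {"delta_pos":[-0.1,0,1],"turn":-0.4,"jaw":0.8},
    {"delta_pos":[-0.1,0,2],"turn":-0.4,"jaw":0.8},
    {"delta_pos":[-0.1,0,3],"turn":-0.4,"jaw":0.8},
    {"delta_pos":[-0.1,0,3.5],"turn":-0.4,"jaw":0.8},
    {"delta_pos":[-0.1,0,3.5],"turn":-0.4,"jaw":0.8},
    {"delta_pos":[-0.1,0,3.5],"turn":-0.4,"jaw":0.8},
  ],
)

```text
clock: 12.1
tool_pos: [0.5625, 0.3598, 0.1333]
eef_rot: [0.673, 0.74, -0.004, -0.008]
contact_force: [-0.2, -0.2, -3.8]
opening: 0.336
```

Call:
send_rows(
  series=[
    {"delta_pos":[0,0,0.3],"turn":0,"jaw":0.8},
    {"delta_pos":[0,0,0.6],"turn":0,"jaw":0.8},
    {"delta_pos":[0,0,0.9],"turn":0,"jaw":0.8},
    {"delta_pos":[0,0,0.9],"turn":0,"jaw":0.8},
  ],
  force=7,
)

```text
clock: 12.43
tool_pos: [0.5636, 0.3601, 0.1252]
eef_rot: [0.673, 0.74, -0.002, -0.008]
contact_force: [1.2, 0.5, -3.2]
opening: 0.339
```

```bash
python3 -c "
from h import *
t=d2w(P,[-.005,.111,.015])[0]
go([t[0],t[1],.0964],5.27,True)
c,im=look('w8')
im=vision.snapshot('side'); cv2.imwrite('pics/sd8.png',cv2.resize(im[80:260,250:430],None,fx=3,fy=3))
"
```

```text
delta cm [-0.17 -0.05  2.88] turn 0.15749163878251693 | pos [0.5636 0.3601 0.1252] yaw 95.43 q7 0.94 F [ 1.21  0.52 -3.24] M [ 0.149 -0.313  0.057] op 29.9 t 12.4333
```

View pics/sd8.png

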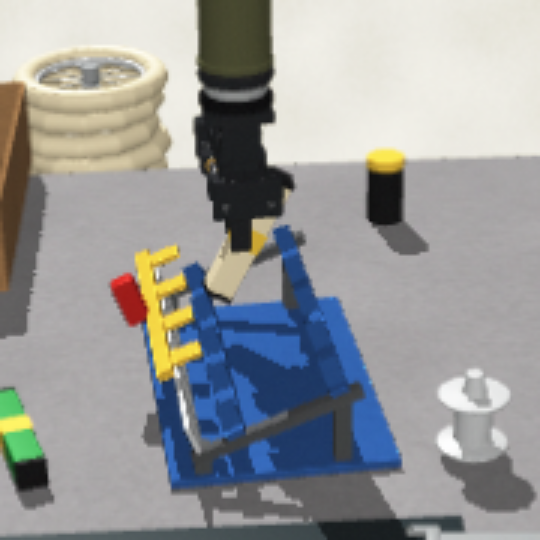

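View pics/w8.png

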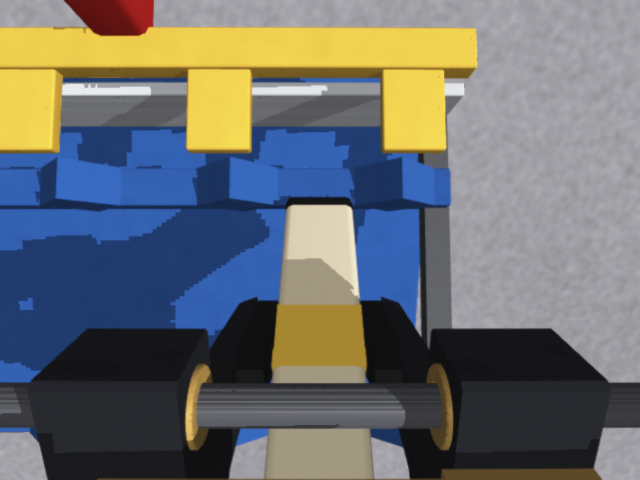

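```bash
cat >> h.py <<'E'
def onplane(c,uv,ydeck,p=P):
    """intersect pixel ray with deck plane y=ydeck -> deck coords (mm)"""
    R,o0=deckT(p); o,d=ray(c,uv); o=R.T@(o-o0); d=R.T@d
    k=(ydeck-o[1])/d[1]; return (o+k*d)*1000
E
python3 -c "
from h import *
c=cam('side')
f=lambda u,v:(250+u/3-.33,80+v/3-.33)
# near (-y) face of sleeve at y=.111-.015
for q in ((208,292),(228,301),(240,245),(253,250),(264,232)): 
    x=onplane(c,f(*q),.096); print(q,x.round(1), d2w(P,x/1000).round(3))
s=r.get_state(); R,o=deckT(P); print('tcp in deck',R.T@(s['tool_pos']-o)*1000)
"
```

```text
(208, 292) [-46.4  96.    5.9] [[0.529 0.34  0.066]]
(228, 301) [-31.3  96.  -13. ] [[0.549 0.342 0.053]]
(240, 245) [ 4.3 96.  41.6] [[0.564 0.344 0.117]]
(253, 250) [14.6 96.  30.6] [[0.577 0.345 0.11 ]]
(264, 232) [32.5 96.  44.7] [[0.589 0.346 0.129]]
tcp in deck [  8.24533175 112.43012906  49.59607523]
```

Call:
send_rows(
  series=[
    {"delta_pos":[0,0,0],"turn":0,"jaw":0.8},
    {"delta_pos":[0,0,-1],"turn":0,"jaw":0.8},
    {"delta_pos":[0,0,-3],"turn":0,"jaw":0.8},
    {"delta_pos":[-0.1,-1,-4.5],"turn":0,"jaw":0.8},
    {"delta_pos":[-0.1,-2.3,-4.5],"turn":0,"jaw":0.8},
    {"delta_pos":[-0.1,-3,-4.5],"turn":0,"jaw":0.8},
    {"delta_pos":[-0.1,-3,-4],"turn":0,"jaw":0.8},
    {"delta_pos":[-0.1,-3,-4],"turn":0,"jaw":0.8},
  ],
  force=35,
)

```text
clock: 13.2
tool_pos: [0.5325, 0.3555, 0.1645]
eef_rot: [0.672, 0.74, -0.004, -0.008]
contact_force: [-0.5, 0.1, -4.6]
opening: 0.336
```

```bash
python3 -c "
from h import *
go([.5,.36,.0964],5.27,True)
c,im=look('w9')
im=vision.snapshot('side'); cv2.imwrite('pics/sd9.png',cv2.resize(im[120:240,270:390],None,fx=5,fy=5))
"
```

```text
delta cm [ 0.72 -3.08  6.87] turn 0.22318908158771933 | pos [0.5325 0.3555 0.1645] yaw 95.49 q7 0.92 F [-0.53  0.15 -4.6 ] M [ 0.056 -0.101  0.045] op 29.6 t 13.2
```

View pics/sd9.png

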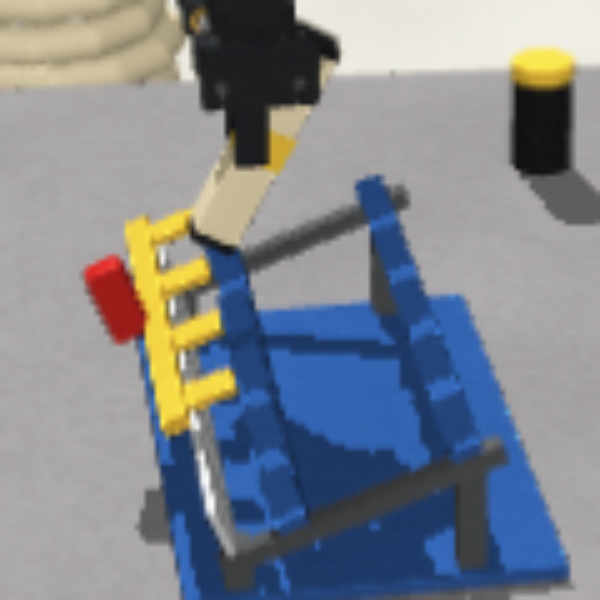

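View pics/w9.png

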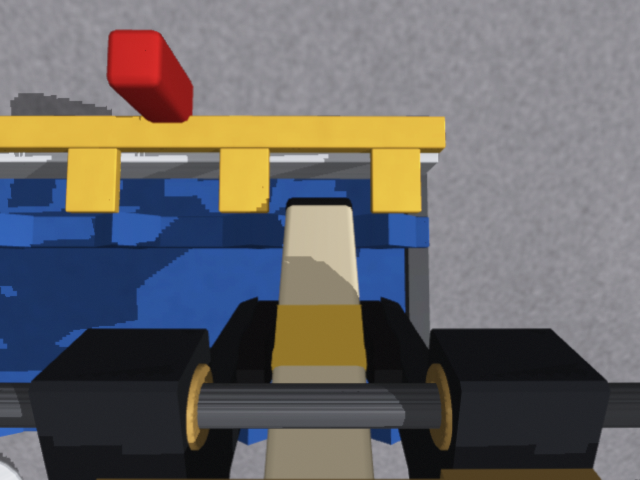

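```bash
python3 -c "
from h import *
c=cam('side')
f=lambda u,v:(270+u/5-.4,120+v/5-.4)
R,o=deckT(P)
for q in ((235,248),(195,231),(207,185)): 
    x=onplane(c,f(*q),.096); print(q,x.round(1), d2w(P,x/1000).round(4))
s=r.get_state(); print('tcp in deck',R.T@(s['tool_pos']-o)*1000)
"
```

```text
(235, 248) [-43.   96.   34.2] [[0.5222 0.3398 0.0933]]
(195, 231) [-61.1  96.   55.6] [[0.4979 0.3376 0.1072]]
(207, 185) [-42.3  96.   81.1] [[0.5068 0.3384 0.1376]]
tcp in deck [ -6.29776459 110.46385226  96.77040189]
```

Call:
send_rows(
  series=[
    {"delta_pos":[0,0,1],"turn":0,"jaw":0.8},
    {"delta_pos":[0,0,2],"turn":0,"jaw":0.8},
    {"delta_pos":[0,0,2.8],"turn":0,"jaw":0.8},
    {"delta_pos":[0,0,3.3],"turn":0,"jaw":0.8},
    {"delta_pos":[0,0,3.5],"turn":0,"jaw":0.8},
    {"delta_pos":[0,0,3.5],"turn":0,"jaw":0.8},
  ],
)

```text
clock: 13.8
tool_pos: [0.5346, 0.3559, 0.1318]
eef_rot: [0.673, 0.74, -0.002, -0.007]
contact_force: [-0.8, -2.0, 8.5]
opening: 0.335
```

Call:
send_rows(
  series=[
    {"delta_pos":[0,0.6,0.3],"turn":0,"jaw":0.8},
    {"delta_pos":[0,1.2,0.4],"turn":0,"jaw":0.8},
    {"delta_pos":[0,1.8,0.7],"turn":0,"jaw":0.8},
    {"delta_pos":[0,2.4,1.0],"turn":0,"jaw":0.8},
    {"delta_pos":[0,2.4,1.0],"turn":0,"jaw":0.8},
  ],
  force=14,
)

```text
clock: 14.22
tool_pos: [0.5586, 0.3582, 0.1196]
eef_rot: [0.673, 0.739, -0.002, -0.007]
contact_force: [1.0, -0.8, 0.9]
opening: 0.334
```

```bash
python3 -c "
from h import *
go([.5,.36,.0964],5.27,True)
im=vision.snapshot('side'); cv2.imwrite('pics/sd10.png',cv2.resize(im[120:240,270:390],None,fx=5,fy=5))
"
```

```text
delta cm [ 0.7  -5.79  2.4 ] turn 0.09003120175353274 | pos [0.5586 0.3582 0.1196] yaw 95.36 q7 0.93 F [ 0.95 -0.79  0.86] M [-0.012 -0.191 -0.01 ] op 29.4 t 14.2167
```

View pics/sd10.png

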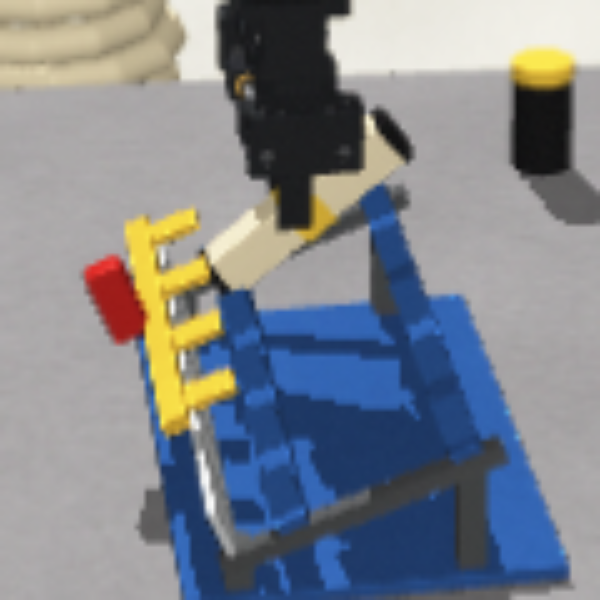

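Call:
send_rows(
  series=[
    {"delta_pos":[0,0.5,0.4],"turn":0,"jaw":0.8},
    {"delta_pos":[0,1.0,0.7],"turn":0,"jaw":0.8},
    {"delta_pos":[0,1.4,1.0],"turn":0,"jaw":0.8},
    {"delta_pos":[0,1.7,1.4],"turn":0,"jaw":0.8},
    {"delta_pos":[0,1.7,1.5],"turn":0,"jaw":0.8},
    {"delta_pos":[0,1.7,1.5],"turn":0,"jaw":0.8},
  ],
)

```text
clock: 14.77
tool_pos: [0.5731, 0.3602, 0.1041]
eef_rot: [0.673, 0.74, -0.003, -0.008]
contact_force: [-1.7, -0.5, -2.8]
opening: 0.339
```

```bash
python3 -c "
from h import *
go([.5,.36,.0964],5.27,True)
R,o=deckT(P); s=r.get_state(); print('tcp in deck',R.T@(s['tool_pos']-o)*1000)
im=vision.snapshot('side'); cv2.imwrite('pics/sd11.png',cv2.resize(im[120:240,270:390],None,fx=5,fy=5))
look('w11')
"
```

```text
delta cm [ 0.67 -7.27  0.9 ] turn 0.17571624111840833 | pos [0.5731 0.3602 0.1041] yaw 95.45 q7 0.95 F [-1.75 -0.5  -2.75] M [ 0.131  0.054 -0.017] op 29.8 t 14.7667
tcp in deck [ 10.10202685 111.60061759  26.27135377]
```

View pics/sd11.png

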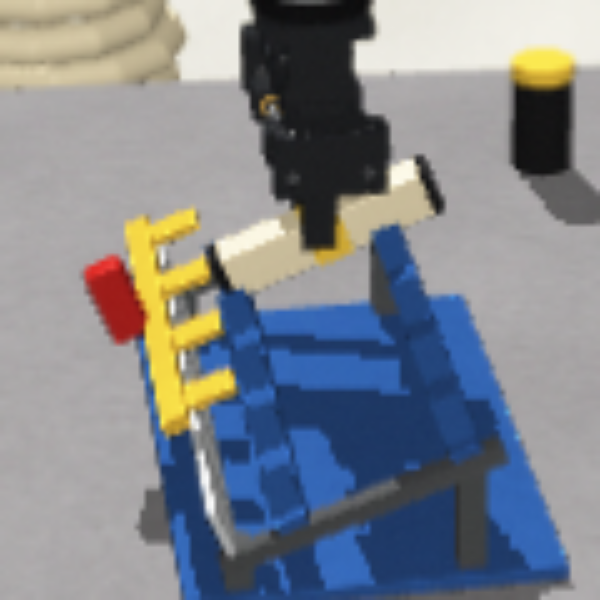

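View pics/w11.png

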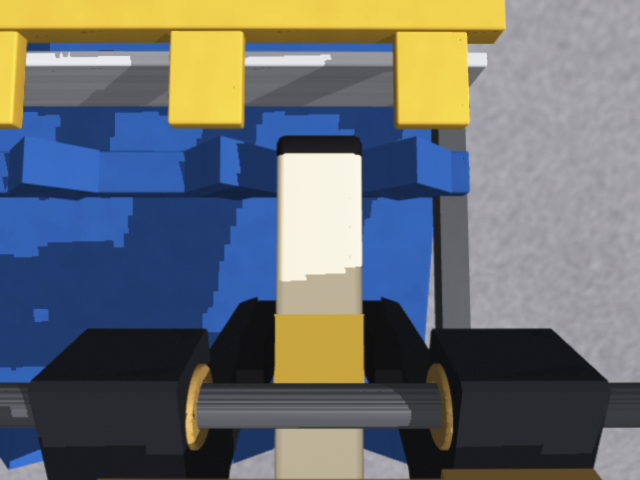

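Call:
send_rows(
  series=[
    {"delta_pos":[0,-0.3,0.3],"turn":0,"jaw":0.8},
    {"delta_pos":[0,-0.7,0.5],"turn":0,"jaw":0.8},
    {"delta_pos":[0,-1.1,0.7],"turn":0,"jaw":0.8},
    {"delta_pos":[0,-1.5,0.8],"turn":0,"jaw":0.8},
    {"delta_pos":[0,-1.5,0.8],"turn":0,"jaw":0.8},
    {"delta_pos":[0,-1.5,0.8],"turn":0,"jaw":0.8},
  ],
)

```text
clock: 15.37
tool_pos: [0.5576, 0.3591, 0.0976]
eef_rot: [0.672, 0.74, -0.003, -0.008]
contact_force: [-3.0, -0.5, 4.8]
opening: 0.34
```

```bash
python3 -c "
from h import *
go([.5,.36,.0964],5.27,True)
R,o=deckT(P); s=r.get_state(); print('tcp in deck',R.T@(s['tool_pos']-o)*1000)
im=vision.snapshot('side'); cv2.imwrite('pics/sd12.png',cv2.resize(im[120:240,270:390],None,fx=5,fy=5))
"
```

```text
delta cm [ 0.64 -5.72  0.21] turn 0.20314427071349428 | pos [0.5576 0.3591 0.0976] yaw 95.47 q7 0.93 F [-3.02 -0.45  4.76] M [-0.043  0.308  0.007] op 29.9 t 15.3667
tcp in deck [ -6.72723022 111.9053903   25.43036526]
```

View pics/sd12.png

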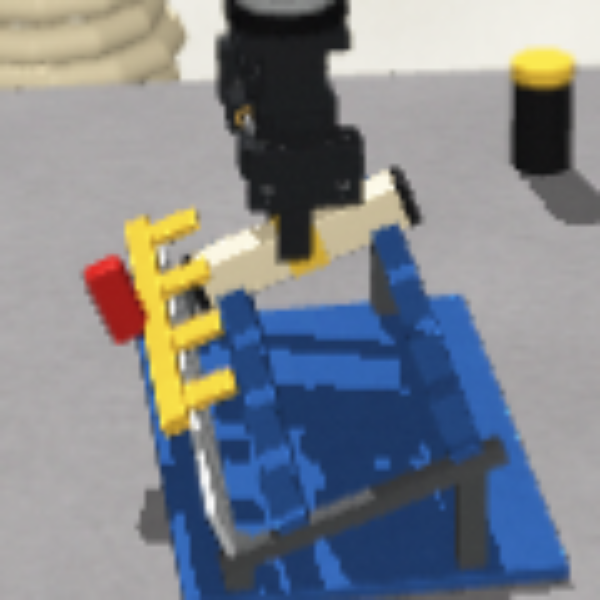

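Call:
send_rows(
  series=[
    {"delta_pos":[0,0,-0.1],"turn":0,"jaw":0.6},
    {"delta_pos":[0,0,-0.1],"turn":0,"jaw":0.45},
    {"delta_pos":[0,0,-0.1],"turn":0,"jaw":0.45},
    {"delta_pos":[0,0,-0.1],"turn":0,"jaw":0.45},
    {"delta_pos":[0,0,-1],"turn":0,"jaw":0.45},
    {"delta_pos":[0,0,-4],"turn":0,"jaw":0.45},
    {"delta_pos":[0,0,-8],"turn":0,"jaw":0.4},
    {"delta_pos":[0,0,-12],"turn":0,"jaw":0.4},
  ],
)

```text
clock: 16.08
tool_pos: [0.5597, 0.3575, 0.2182]
eef_rot: [0.673, 0.74, -0.004, -0.008]
contact_force: [0.6, 0.8, 0.5]
opening: 0.6
```

```bash
python3 -c "
from h import *
go([.5,.36,.0964],5.27,True)
im=vision.snapshot('side'); cv2.imwrite('pics/sd13.png',cv2.resize(im[120:240,270:390],None,fx=5,fy=5))
look('w13')
"
```

```text
delta cm [ 0.73 -5.71 12.28] turn 0.1764415648810882 | pos [0.5597 0.3575 0.2182] yaw 95.45 q7 0.95 F [0.57 0.82 0.52] M [ 0.144 -0.158 -0.043] op 52.8 t 16.0833
```

View pics/sd13.png

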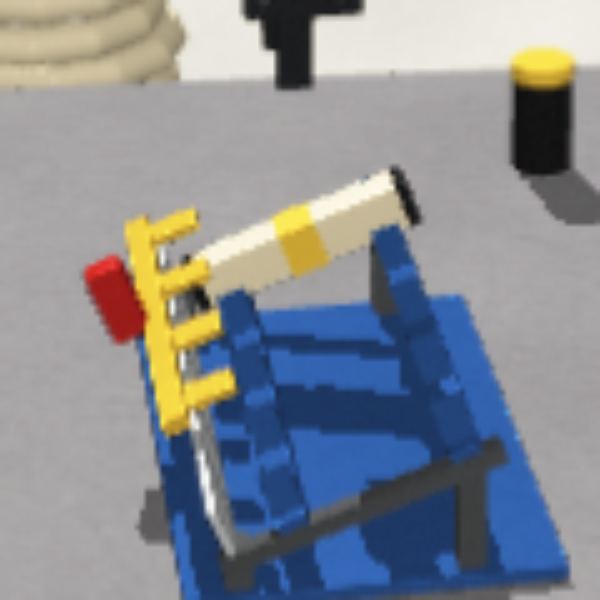

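View pics/w13.png

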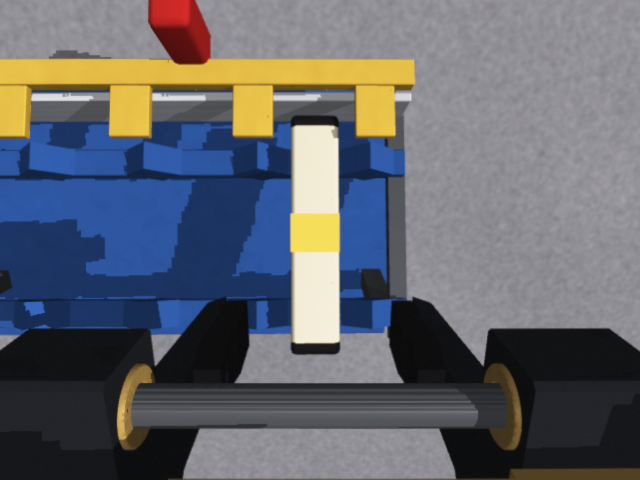

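```bash
python3 -c "
from h import *
go([.62,-.144,.2],7.2,True)
"
```

```text
delta cm [-50.79   0.81   1.75] turn -1.797571004921565 | pos [0.5642 0.3605 0.2252] yaw 95.4 q7 0.95 F [ 0.96  0.29 -0.33] M [ 0.162 -0.136 -0.023] op 52.7 t 16.1833
```

Call:
send_rows(
  series=[
    {"delta_pos":[-3,0,0],"turn":-0.5,"jaw":0.2},
    {"delta_pos":[-7,0,0.2],"turn":-1,"jaw":0.15},
    {"delta_pos":[-11,0.1,0.3],"turn":-1.8,"jaw":0.15},
    {"delta_pos":[-15,0.2,0.5],"turn":-1.8,"jaw":0.15},
    {"delta_pos":[-19,0.3,0.6],"turn":-1.8,"jaw":0.15},
    {"delta_pos":[-23,0.4,0.8],"turn":-1.8,"jaw":0.15},
    {"delta_pos":[-27,0.4,1],"turn":-1.8,"jaw":0.15},
    {"delta_pos":[-31,0.5,1.2],"turn":-1.8,"jaw":0.15},
  ],
)

```text
clock: 16.85
tool_pos: [0.5943, 0.0479, 0.2029]
eef_rot: [0.661, 0.75, -0.003, -0.008]
contact_force: [0.5, -0.0, -0.7]
opening: 0.851
```

Call:
send_rows(
  series=[
    {"delta_pos":[-4,0.1,0.2],"turn":0,"jaw":0.15},
    {"delta_pos":[-8,0.2,0.5],"turn":0,"jaw":0.15},
    {"delta_pos":[-12,0.2,1],"turn":0,"jaw":0.15},
    {"delta_pos":[-16,0.3,1.5],"turn":0,"jaw":0.15},
    {"delta_pos":[-19,0.3,2],"turn":0,"jaw":0.15},
    {"delta_pos":[-19.7,0.3,2],"turn":0,"jaw":0.15},
    {"delta_pos":[-19.7,0.3,2],"turn":0,"jaw":0.15},
    {"delta_pos":[-19.7,0.3,2],"turn":0,"jaw":0.15},
  ],
)

```text
clock: 17.52
tool_pos: [0.622, -0.1439, 0.1811]
eef_rot: [0.661, 0.75, -0.002, -0.008]
contact_force: [0.2, 0.2, 0.4]
opening: 0.852
```

```bash
python3 -c "
from h import *
go([.62,-.144,.2],7.2,True)
c,im=look('w14')
for a,b,m in blobs(im): print(a,b,onz(c,b,.03))
go([.62,-.144,.2],7.2,True)
"
```

```text
delta cm [ 0.03 -0.22 -1.89] turn 0.04568229897671472 | pos [ 0.622  -0.1439  0.1811] yaw 97.25 q7 1.69 F [0.25 0.2  0.4 ] M [ 0.143 -0.048 -0.001] op 75.0 t 17.5167
1490 [320.5 232.5] [ 0.62352929 -0.14235431  0.03      ]
1916 [155.1 260.2] [ 0.65742862 -0.25405359  0.03      ]
553 [ 70.6 385. ] [ 0.76537311 -0.31555406  0.03      ]
107 [ 60.8 426.4] [ 0.80400371 -0.32443671  0.03      ]
delta cm [-0.11 -0.26 -1.87] turn 0.17653354706038726 | pos [ 0.6222 -0.1424  0.1813] yaw 97.38 q7 1.69 F [-0.71  0.83 -0.13] M [ 0.085 -0.065 -0.01 ] op 74.7 t 17.5667
```

View pics/w14.png

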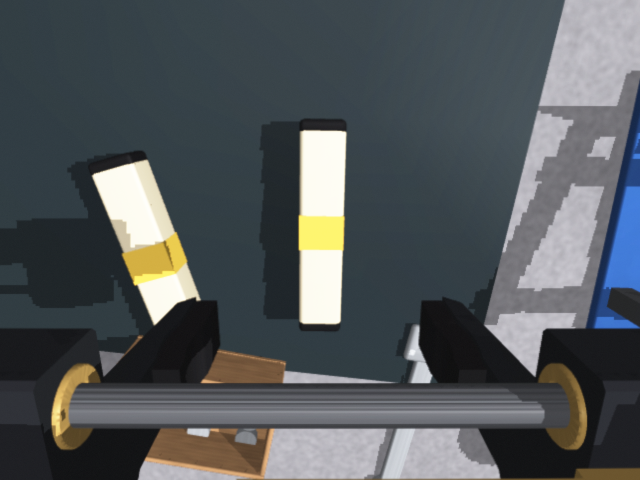

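Call:
send_rows(
  series=[
    {"delta_pos":[0,0.1,3],"turn":0.8,"jaw":0.25},
    {"delta_pos":[0,0.1,7],"turn":0.8,"jaw":0.3},
    {"delta_pos":[0,0.1,11],"turn":0.8,"jaw":0.3},
    {"delta_pos":[0,0.1,14],"turn":0.8,"jaw":0.3},
    {"delta_pos":[0,0.1,16],"turn":0.8,"jaw":0.3},
    {"delta_pos":[0,0.1,16.5],"turn":0.8,"jaw":0.35},
    {"delta_pos":[0,0.1,16.5],"turn":0.8,"jaw":0.4},
    {"delta_pos":[0,0.1,16.5],"turn":0.8,"jaw":0.5},
  ],
  force=40,
)

```text
clock: 18.23
tool_pos: [0.6214, -0.1422, 0.0172]
eef_rot: [0.666, 0.746, -0.002, -0.008]
contact_force: [-0.2, -0.2, -0.3]
opening: 0.545
```

```bash
python3 -c "
from h import *
go([.6235,-.1424,.015],6.5,True)
c,im=look('w15')
for a,b,m in blobs(im)[:2]: print(a,b,onz(c,b,.03))
print(r.get_state()['q'])
"
```

```text
delta cm [-0.04  0.21  0.22] turn 0.05181656310077187 | pos [ 0.6214 -0.1422  0.0172] yaw 96.55 q7 1.63 F [-0.2  -0.22 -0.33] M [ 0.113 -0.137  0.05 ] op 47.9 t 18.2333
5577 [322.5 354.1] [ 0.62162697 -0.14234524  0.03      ]
202 [137.6 397. ] [ 0.6440938  -0.20105117  0.03      ]
[ 0.23163763  1.02669703 -0.14130141  1.63205523  0.23896287  0.5132073
  1.63194878]
```

View pics/w15.png

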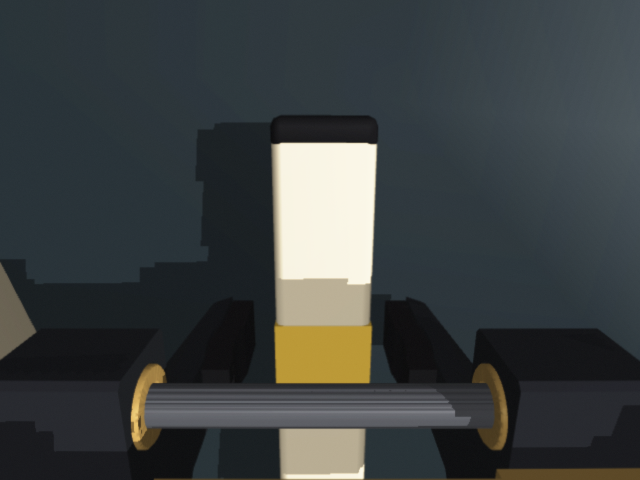

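Call:
send_rows(
  series=[
    {"delta_pos":[0,0,0.1],"turn":0,"jaw":0.65},
    {"delta_pos":[0,0,0.1],"turn":0,"jaw":0.8},
    {"delta_pos":[0,0,0.1],"turn":0,"jaw":0.8},
    {"delta_pos":[0,0,0.1],"turn":0,"jaw":0.8},
    {"delta_pos":[0,0,0],"turn":0,"jaw":0.8},
    {"delta_pos":[0,0,-1],"turn":0,"jaw":0.8},
    {"delta_pos":[0,0,-4],"turn":0,"jaw":0.8},
    {"delta_pos":[0,0,-8],"turn":0,"jaw":0.8},
  ],
)

```text
clock: 18.95
tool_pos: [0.6182, -0.1443, 0.094]
eef_rot: [0.666, 0.746, -0.006, -0.011]
contact_force: [0.9, -0.7, -3.2]
opening: 0.332
```

Call:
send_rows(
  series=[
    {"delta_pos":[0,0,-3],"turn":0,"jaw":0.8},
    {"delta_pos":[0,0,-4],"turn":0,"jaw":0.8},
    {"delta_pos":[0,0,-4],"turn":0,"jaw":0.8},
    {"delta_pos":[0,0,-4],"turn":0,"jaw":0.8},
  ],
)

```text
clock: 19.28
tool_pos: [0.6213, -0.1448, 0.1353]
eef_rot: [0.666, 0.746, -0.003, -0.009]
contact_force: [0.6, -0.1, -3.2]
opening: 0.34
```

```bash
python3 -c "
from h import *
t=d2w(P,[0,.037,.015])[0]; print(t)
go([t[0],t[1],.2],5.27,True)
c,im=look('w16')
go([t[0],t[1],.2],5.27,False)
im=vision.snapshot('side'); cv2.imwrite('pics/sd16.png',cv2.resize(im[150:400,220:470],None,fx=2.4,fy=2.4))
go([t[0],t[1],.2],5.27,True)
"
```

```text
[0.57436449 0.28537017 0.09008389]
delta cm [43.32  0.05 -6.12] turn 1.1555170246817283 | pos [ 0.6213 -0.1448  0.1353] yaw 96.43 q7 1.66 F [ 0.6  -0.08 -3.18] M [0.072 0.023 0.03 ] op 30.0 t 19.2833
delta cm [43.29  0.11 -6.2 ] turn -178.83690432798005 | pos [ 0.6205 -0.1446  0.1342] yaw 96.43 q7 1.66 F [-0.36 -0.12 -4.09] M [ 0.111  0.067 -0.001] op 29.6 t 19.3333
delta cm [43.28  0.14 -6.24] turn 1.1739391679137157 | pos [ 0.6203 -0.1444  0.1337] yaw 96.44 q7 1.66 F [ 0.48  0.16 -3.5 ] M [0.109 0.051 0.037] op 29.8 t 19.3833
```

View pics/sd16.png

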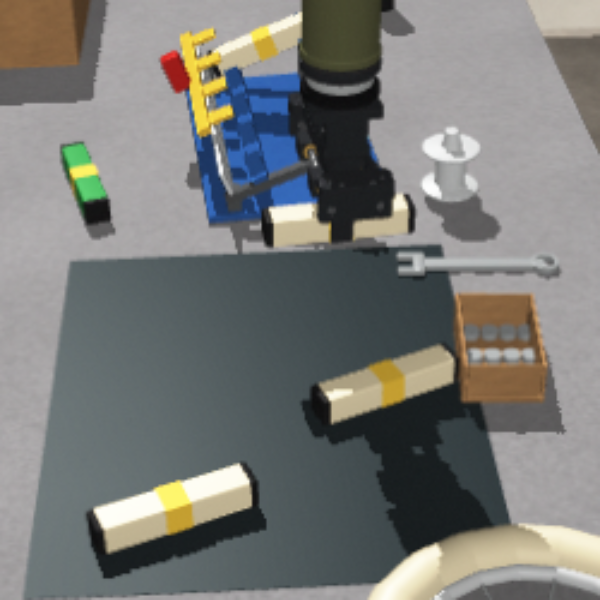

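View pics/w16.png

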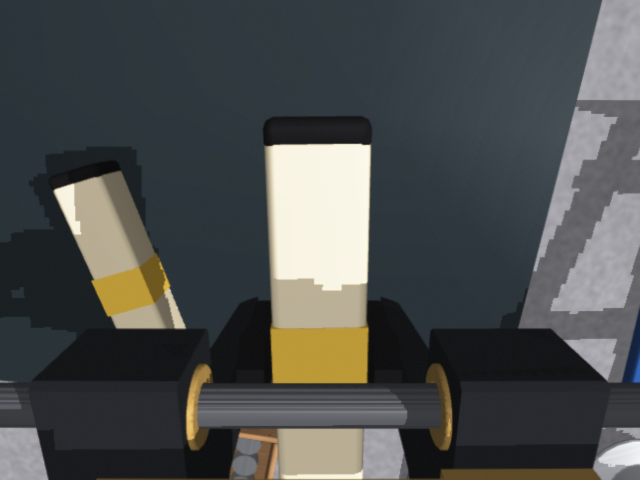

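Call:
send_rows(
  series=[
    {"delta_pos":[0,0,-3],"turn":0,"jaw":0.8},
    {"delta_pos":[2,0,-6],"turn":4,"jaw":0.8},
    {"delta_pos":[5,0,-7.5],"turn":11,"jaw":0.8},
    {"delta_pos":[8.5,0,-7.5],"turn":18,"jaw":0.8},
    {"delta_pos":[12,0,-7.5],"turn":25,"jaw":0.8},
    {"delta_pos":[15.5,0,-7.5],"turn":32,"jaw":0.8},
    {"delta_pos":[19,0,-7.5],"turn":39,"jaw":0.8},
    {"delta_pos":[22,0,-7.5],"turn":46,"jaw":0.8},
  ],
)

```text
clock: 20.05
tool_pos: [0.5968, 0.0765, 0.2105]
eef_rot: [0.906, 0.424, -0.008, -0.007]
contact_force: [0.6, 0.7, -3.0]
opening: 0.339
```

```bash
python3 -c "
from h import *
t=d2w(P,[0,.037,.015])[0]
go([t[0],t[1],.2],5.27,False); print(r.get_state()['q'])
"
```

```text
delta cm [ 14.62 -15.07   1.23] turn 134.93440571854876 | pos [0.5968 0.0765 0.2105] yaw 50.2 q7 0.74 F [ 0.59  0.65 -2.96] M [ 0.164 -0.041 -0.043] op 29.8 t 20.05
[-0.23342816  0.71169554  0.06156733  1.66845378 -0.07161699  0.78241431
  0.74105749]
```

Call:
send_rows(
  series=[
    {"delta_pos":[2.5,-2.5,0.5],"turn":7,"jaw":0.8},
    {"delta_pos":[5,-5,0.5],"turn":14,"jaw":0.8},
    {"delta_pos":[7.5,-7.5,0.5],"turn":21,"jaw":0.8},
    {"delta_pos":[10,-10,0.5],"turn":28,"jaw":0.8},
    {"delta_pos":[12,-12.3,0.5],"turn":35,"jaw":0.8},
    {"delta_pos":[13.5,-14,0.5],"turn":42,"jaw":0.8},
    {"delta_pos":[14.6,-15,0.5],"turn":49,"jaw":0.8},
    {"delta_pos":[14.6,-15,0.5],"turn":56,"jaw":0.8},
  ],
)

```text
clock: 20.72
tool_pos: [0.5732, 0.2877, 0.2065]
eef_rot: [0.999, -0.048, -0.01, -0.003]
contact_force: [-0.4, -0.3, -3.2]
opening: 0.337
```

Call:
send_rows(
  series=[
    {"delta_pos":[0,0,0],"turn":7,"jaw":0.8},
    {"delta_pos":[0,0,0],"turn":14,"jaw":0.8},
    {"delta_pos":[0,0,0],"turn":21,"jaw":0.8},
    {"delta_pos":[0,0,0],"turn":28,"jaw":0.8},
    {"delta_pos":[0,0,0],"turn":35,"jaw":0.8},
    {"delta_pos":[0,0,0],"turn":42,"jaw":0.8},
    {"delta_pos":[0,0,0],"turn":49,"jaw":0.8},
    {"delta_pos":[0,0,0],"turn":56,"jaw":0.8},
  ],
)

```text
clock: 21.38
tool_pos: [0.5749, 0.2815, 0.207]
eef_rot: [0.858, -0.514, -0.009, 0.003]
contact_force: [-0.1, -0.3, -2.4]
opening: 0.337
```

```bash
python3 -c "
from h import *
t=d2w(P,[0,.037,.015])[0]
go([t[0],t[1],.165],5.27,False); print(r.get_state()['q'])
"
```

```text
delta cm [-0.31 -0.2   4.2 ] turn 22.832432968327936 | pos [0.5749 0.2815 0.207 ] yaw -61.9 q7 -1.06 F [-0.14 -0.3  -2.43] M [ 0.065 -0.033 -0.025] op 29.6 t 21.3833
[-0.85105187  0.85863998  0.66129391  1.56906504 -0.6219076   0.95095654
 -1.05769395]
```

Call:
send_rows(
  series=[
    {"delta_pos":[-0.3,-0.2,1],"turn":7,"jaw":0.8},
    {"delta_pos":[-0.3,-0.2,2],"turn":14,"jaw":0.8},
    {"delta_pos":[-0.3,-0.2,3],"turn":21,"jaw":0.8},
    {"delta_pos":[-0.3,-0.2,4],"turn":22.8,"jaw":0.8},
    {"delta_pos":[-0.3,-0.2,4.1],"turn":22.8,"jaw":0.8},
    {"delta_pos":[-0.3,-0.2,4.1],"turn":22.8,"jaw":0.8},
    {"delta_pos":[-0.3,-0.2,4.1],"turn":22.8,"jaw":0.8},
  ],
)

```text
clock: 21.97
tool_pos: [0.5757, 0.2853, 0.1682]
eef_rot: [0.742, -0.671, -0.008, 0.003]
contact_force: [-0.3, -0.0, -3.2]
opening: 0.338
```

```bash
python3 -c "
from h import *
t=d2w(P,[0,.037,.015])[0]
M=[];F=[]
look('w17')
for i in range(8):
    s=r.get_state();M.append(s['moment']);F.append(s['contact_force']);im=vision.snapshot('side')
print(np.mean(M,0),np.std(M,0),np.mean(F,0))
cv2.imwrite('pics/sd17.png',cv2.resize(im[120:240,270:390],None,fx=5,fy=5))
go([t[0],t[1],.165],5.27,False)
"
```

```text
[ 0.04650769 -0.06138937  0.00836702] [0.0304516  0.01618468 0.02375212] [-0.36033197  0.22175413 -2.90927716]
delta cm [0.01 0.13 0.37] turn 0.38497494767634066 | pos [0.5757 0.2856 0.1687] yaw -84.35 q7 -1.34 F [-0.21  0.54 -3.55] M [ 0.092 -0.034  0.016] op 30.0 t 22.4167
```

View pics/w17.png

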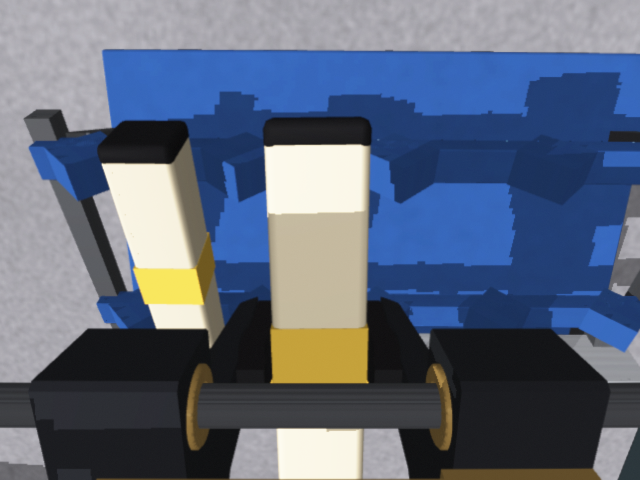

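View pics/sd17.png

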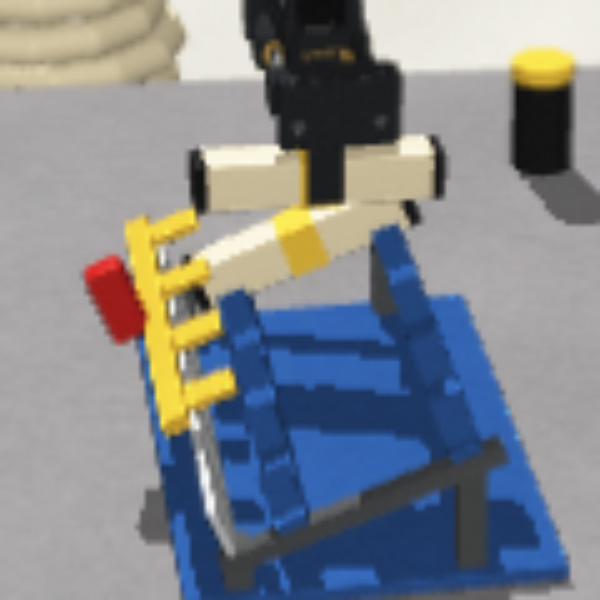

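Call:
send_rows(
  series=[
    {"delta_pos":[0,0.3,1.5],"turn":0.4,"jaw":0.8},
    {"delta_pos":[0,0.4,3],"turn":0.4,"jaw":0.8},
    {"delta_pos":[0,0.4,4.5],"turn":0.4,"jaw":0.8},
    {"delta_pos":[0,0.4,5.3],"turn":0.4,"jaw":0.8},
    {"delta_pos":[0,0.4,5.3],"turn":0.4,"jaw":0.8},
    {"delta_pos":[0,0.4,5.3],"turn":0.4,"jaw":0.8},
  ],
)

```text
clock: 22.92
tool_pos: [0.571, 0.2854, 0.1156]
eef_rot: [0.739, -0.674, -0.008, 0.003]
contact_force: [0.5, -0.8, -2.1]
opening: 0.335
```

Call:
send_rows(
  series=[
    {"delta_pos":[0,0,0.3],"turn":0,"jaw":0.8},
    {"delta_pos":[0,0,0.6],"turn":0,"jaw":0.8},
    {"delta_pos":[0,0,0.9],"turn":0,"jaw":0.8},
    {"delta_pos":[0,0,1.2],"turn":0,"jaw":0.8},
    {"delta_pos":[0,0,1.2],"turn":0,"jaw":0.8},
  ],
  force=20,
)

```text
clock: 23.33
tool_pos: [0.5704, 0.2857, 0.103]
eef_rot: [0.739, -0.674, -0.008, 0.003]
contact_force: [-0.5, -0.0, -1.5]
opening: 0.334
```

```bash
python3 -c "
from h import *
t=d2w(P,[-.003,.037,.015])[0]
go([t[0],t[1],.09],5.27,False)
im=vision.snapshot('side'); cv2.imwrite('pics/sd18.png',cv2.resize(im[120:240,270:390],None,fx=5,fy=5))
look('w18')
"
```

```text
delta cm [ 0.07 -0.13  1.3 ] turn -0.017354859852559912 | pos [0.5704 0.2857 0.103 ] yaw -84.75 q7 -1.29 F [-0.5  -0.   -1.51] M [0.145 0.038 0.091] op 29.4 t 23.3333
```

View pics/sd18.png

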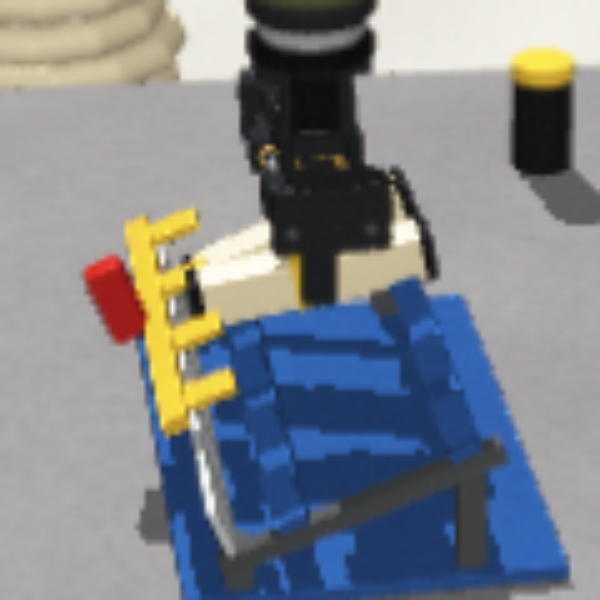

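View pics/w18.png

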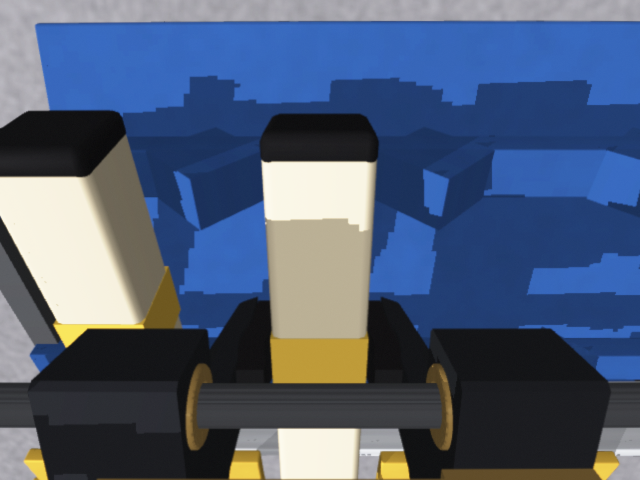

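Call:
send_rows(
  series=[
    {"delta_pos":[0,0,0.3],"turn":0,"jaw":0.8},
    {"delta_pos":[0,0,0.6],"turn":0,"jaw":0.8},
    {"delta_pos":[0,0,0.9],"turn":0,"jaw":0.8},
    {"delta_pos":[0,0,1.2],"turn":0,"jaw":0.8},
    {"delta_pos":[0,0,1.3],"turn":0,"jaw":0.8},
    {"delta_pos":[0,0,1.3],"turn":0,"jaw":0.8},
  ],
  force=15,
)

```text
clock: 23.93
tool_pos: [0.5705, 0.2856, 0.0906]
eef_rot: [0.739, -0.674, -0.008, 0.003]
contact_force: [0.1, -0.0, 0.8]
opening: 0.343
```

```bash
python3 -c "
from h import *
t=d2w(P,[-.003,.037,.015])[0]
go([t[0],t[1],.09],5.27,False)
im=vision.snapshot('side'); cv2.imwrite('pics/sd19.png',cv2.resize(im[120:240,270:390],None,fx=5,fy=5))
"
```

```text
delta cm [ 0.06 -0.1   0.06] turn -0.03328383367585275 | pos [0.5705 0.2856 0.0906] yaw -84.76 q7 -1.28 F [ 0.14 -0.03  0.75] M [ 0.014  0.088 -0.015] op 30.2 t 23.9333
```

View pics/sd19.png

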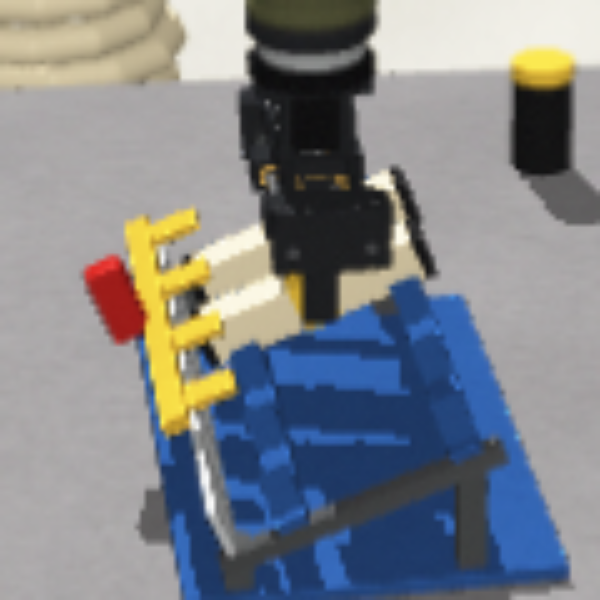

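Laid at the slope. Release and rise.

Call:
send_rows(
  series=[
    {"delta_pos":[0,0,0],"turn":0,"jaw":0.6},
    {"delta_pos":[0,0,0],"turn":0,"jaw":0.45},
    {"delta_pos":[0,0,0],"turn":0,"jaw":0.45},
    {"delta_pos":[0,0,0],"turn":0,"jaw":0.45},
    {"delta_pos":[0,0,-1],"turn":0,"jaw":0.45},
    {"delta_pos":[0,0,-4],"turn":0,"jaw":0.45},
    {"delta_pos":[0,0,-8],"turn":0,"jaw":0.4},
    {"delta_pos":[0,0,-12],"turn":0,"jaw":0.4},
  ],
)

```text
clock: 24.65
tool_pos: [0.5717, 0.2844, 0.2119]
eef_rot: [0.739, -0.674, -0.008, 0.004]
contact_force: [0.7, 0.6, 0.1]
opening: 0.597
```

```bash
python3 -c "
from h import *
go([.61,-.28,.2],23,False)
im=vision.snapshot('side'); cv2.imwrite('pics/sd20.png',im); S=cam('side')
sc=vision.snapshot('scene'); cv2.imwrite('pics/sc20.png',sc); C=cam('scene')
for n,i in(('side',im),('scene',sc)):
    print(n,[(a,b) for a,b,m in blobs(i,(22,150,90),(32,255,255),40)])
look('w20')
"
```

```text
delta cm [56.57  1.3   0.84] turn -17.787711167178884 | pos [0.5717 0.2844 0.2119] yaw -84.79 q7 -1.38 F [0.7  0.6  0.14] M [ 0.089 -0.01   0.015] op 52.5 t 24.65
side [(72, array([378. , 133.4])), (167, array([330.6, 173. ])), (379, array([304.1, 183.7])), (47, array([253.4, 221.5])), (160, array([381.9, 308.8])), (219, array([293., 361.])), (178, array([287.4, 445.1]))]
scene [(104, array([410.1, 193.2])), (145, array([478.9, 215.9])), (100, array([502. , 214.9])), (351, array([438.8, 218.6])), (113, array([145.7, 224.3])), (73, array([215.4, 222.5])), (75, array([494.8, 237.1])), (73, array([468.4, 238.2])), (95, array([266.6, 282.7])), (222, array([614.4, 299. ]))]
```

View pics/sc20.png

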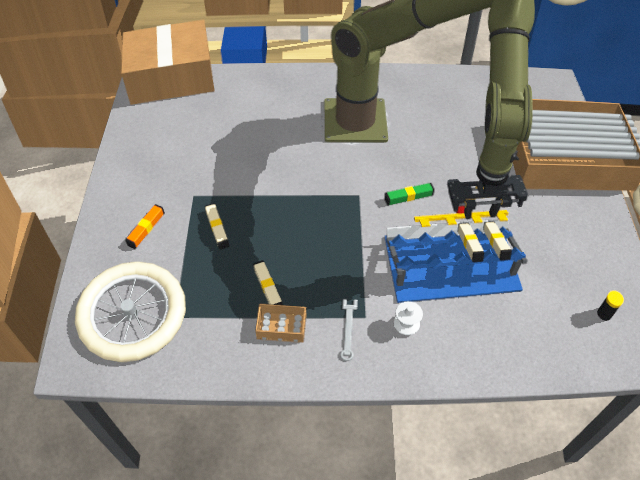

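View pics/sd20.png

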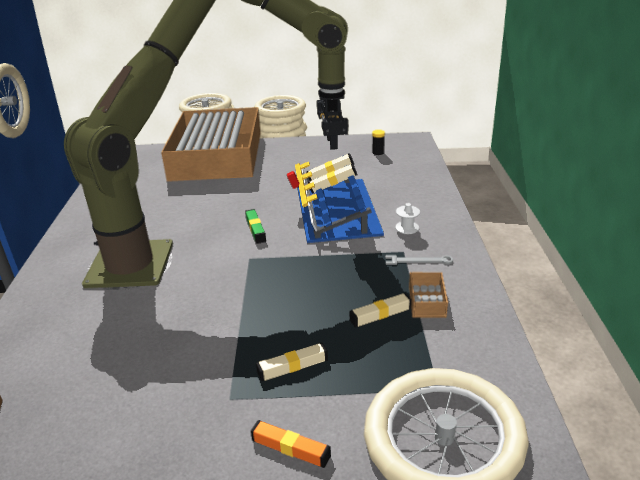

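View pics/w20.png

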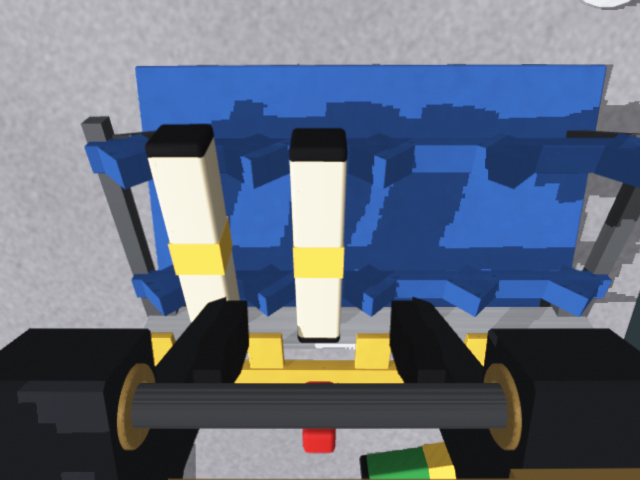

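```bash
python3 -c "
from h import *
print(tri([(cam('scene'),(266.6,282.7)),(cam('side'),(381.9,308.8))]))
print(tri([(cam('scene'),(215.4,222.5)),(cam('side'),(293,361))]))
go([.65,-.266,.2],20,False)
"
```

```text
(array([ 0.6586254 , -0.26133588,  0.0217532 ]), np.float64(0.003845280572315321))
(array([ 0.45508624, -0.41799208,  0.02204426]), np.float64(0.004171691511364484))
delta cm [55.55 -2.48  0.93] turn -14.772656619098768 | pos [0.5747 0.2849 0.2148] yaw -84.77 q7 -1.38 F [-0.28  0.1  -0.14] M [ 0.055  0.087 -0.031] op 52.9 t 24.8
```

Call:
send_rows(
  series=[
    {"delta_pos":[3,-0.2,0],"turn":-2,"jaw":0.2},
    {"delta_pos":[7,-0.4,0],"turn":-4,"jaw":0.15},
    {"delta_pos":[11,-0.6,0],"turn":-6,"jaw":0.15},
    {"delta_pos":[15,-0.8,0],"turn":-8,"jaw":0.15},
    {"delta_pos":[19,-1,0],"turn":-10,"jaw":0.15},
    {"delta_pos":[23,-1.2,0],"turn":-12,"jaw":0.15},
    {"delta_pos":[27,-1.4,0],"turn":-14,"jaw":0.15},
    {"delta_pos":[31,-1.7,0],"turn":-14.8,"jaw":0.15},
  ],
)

```text
clock: 25.47
tool_pos: [0.6166, -0.0238, 0.2069]
eef_rot: [0.82, -0.573, -0.009, 0.002]
contact_force: [0.7, 0.6, -0.2]
opening: 0.852
```

```bash
python3 -c "
from h import *
go([.655,-.263,.2],20,False)
"
```

```text
delta cm [23.79  4.62  0.45] turn 0.13069912193412847 | pos [ 0.6166 -0.0238  0.2069] yaw -69.87 q7 -0.7 F [ 0.71  0.56 -0.22] M [ 0.02   0.038 -0.061] op 75.0 t 25.4667
```

Call:
send_rows(
  series=[
    {"delta_pos":[4,0.8,0],"turn":0,"jaw":0.15},
    {"delta_pos":[8,1.6,0],"turn":0,"jaw":0.15},
    {"delta_pos":[12,2.4,0],"turn":0,"jaw":0.15},
    {"delta_pos":[16,3.1,0],"turn":0,"jaw":0.15},
    {"delta_pos":[20,3.9,0.5],"turn":0,"jaw":0.15},
    {"delta_pos":[23,4.6,0.5],"turn":0,"jaw":0.15},
    {"delta_pos":[23.8,4.6,0.5],"turn":0,"jaw":0.15},
    {"delta_pos":[23.8,4.6,0.5],"turn":0,"jaw":0.15},
  ],
)

```text
clock: 26.13
tool_pos: [0.6544, -0.2652, 0.1996]
eef_rot: [0.818, -0.575, -0.009, 0.003]
contact_force: [0.0, 0.5, -0.5]
opening: 0.853
```

```bash
python3 -c "
from h import *
c,im=look('w21')
for a,b,m in blobs(im): print(a,b,onz(c,b,.03))
M=[]
for i in range(5): M.append(r.get_state()['moment']); vision.snapshot('side')
print('base',np.mean(M,0))
go([.655,-.263,.2],20,False)
"
```

```text
338 [564.6 377.2] [ 0.59811715 -0.49691374  0.03      ]
60 [ 56.8 405. ] [ 0.42760549 -0.11125284  0.03      ]
112 [582.5 426.8] [ 0.56022588 -0.53560875  0.03      ]
94 [ 55.  427.9] [ 0.40344328 -0.11355473  0.03      ]
176 [395.1 470.8] [ 0.46258734 -0.40491505  0.03      ]
base [0.0496262  0.06404702 0.00525372]
delta cm [0.34 0.27 0.06] turn 0.2100089164214296 | pos [ 0.6564 -0.2589  0.2006] yaw -69.79 q7 -0.48 F [-0.29 -0.24  0.86] M [0.046 0.03  0.057] op 75.1 t 26.4333
```

View pics/w21.png

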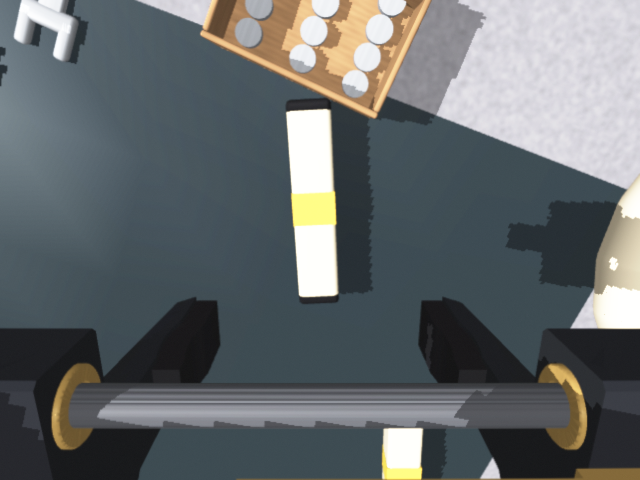

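```bash
python3 -c "
from h import *
c=cam('wrist')
a=onz(c,(309,104),.031);b=onz(c,(319,300),.031);m=onz(c,(313.8,209),.031)
y=np.degrees(np.arctan2(*(a-b)[[1,0]]))
print(a,b,m,np.linalg.norm(a-b),y)
go([*m[:2],.016],y)
"
```

```text
[ 0.7288843  -0.22433287  0.031     ] [ 0.59710974 -0.27991566  0.031     ] [ 0.66261514 -0.25185308  0.031     ] 0.14301741218797615 22.87012189312187
delta cm [-0.21 -1.06 18.45] turn -2.660112976700418 | pos [ 0.6564 -0.2589  0.2006] yaw -69.79 q7 -0.48 F [-0.29 -0.24  0.86] M [0.046 0.03  0.057] op 75.1 t 26.4333
```

```bash
python3 -c "
from h import *
c,im=look('w22')
hsv=cv2.cvtColor(im,cv2.COLOR_BGR2HSV); print(hsv[209,313])
for a,b,m in blobs(im,(20,100,90),(36,255,255)):
    if 150<b[1]<280: print(a,b,onz(c,b,.031))
m=cv2.inRange(hsv,(10,5,150),(40,255,255)); k,l,st,ce=cv2.connectedComponentsWithStats(m)
i=l[170,312]; pts=np.argwhere(l==i)[:,::-1].astype(np.float32); print(len(pts)); bx=cv2.minAreaRect(pts); print(bx)
q=cv2.boxPoints(bx); W=np.array([onz(c,p,.031) for p in q]); print(W.round(4),W.mean(0))
go([.66,-.255,.016],22,False)
"
```

```text
[ 29 118 255]
1356 [321.7 214.4] [ 0.66086254 -0.25854143  0.031     ]
287856
((319.5, 239.5), (479.0, 639.0), 90.0)
[[ 0.7209 -0.0185  0.031 ]
 [ 0.8587 -0.3967  0.031 ]
 [ 0.5339 -0.6043  0.031 ]
 [ 0.3299 -0.0708  0.031 ]] [ 0.61084322 -0.27258699  0.031     ]
delta cm [-0.05 -0.72 18.47] turn -1.81074836087339 | pos [ 0.6563 -0.2593  0.2007] yaw -69.81 q7 -0.48 F [ 0.65 -1.3   0.25] M [-0.012  0.063  0.023] op 74.6 t 26.4833
```

Call:
send_rows(
  series=[
    {"delta_pos":[0,-0.4,3],"turn":-2,"jaw":0.25},
    {"delta_pos":[0,-0.4,7],"turn":-2.7,"jaw":0.3},
    {"delta_pos":[0,-0.4,11],"turn":-2.7,"jaw":0.3},
    {"delta_pos":[0,-0.4,15],"turn":-2.7,"jaw":0.3},
    {"delta_pos":[0,-0.4,17.7],"turn":-2.7,"jaw":0.3},
    {"delta_pos":[0,-0.4,18.5],"turn":-2.7,"jaw":0.35},
    {"delta_pos":[0,-0.4,18.5],"turn":-2.7,"jaw":0.4},
    {"delta_pos":[0,-0.4,18.5],"turn":-2.7,"jaw":0.5},
  ],
  force=40,
)

```text
clock: 27.15
tool_pos: [0.6572, -0.2586, 0.0163]
eef_rot: [0.833, -0.553, -0.008, 0.002]
contact_force: [-0.3, 0.1, 0.1]
opening: 0.547
```

```bash
python3 -c "
from h import *
go([.6605,-.2582,.016],22.9)
c,im=look('w23')
for a,b,m in blobs(im,(20,100,90))[:2]: print(a,b,onz(c,b,.03))
"
```

```text
delta cm [ 0.09 -0.33  0.03] turn -0.10779760638780544 | pos [ 0.6572 -0.2586  0.0163] yaw -67.21 q7 -0.35 F [-0.27  0.07  0.11] M [0.027 0.027 0.009] op 48.2 t 27.15
6374 [317.3 350.1] [ 0.6608857  -0.25817645  0.03      ]
263 [501.1 401.2] [ 0.66697451 -0.32101162  0.03      ]
```

View pics/w23.png

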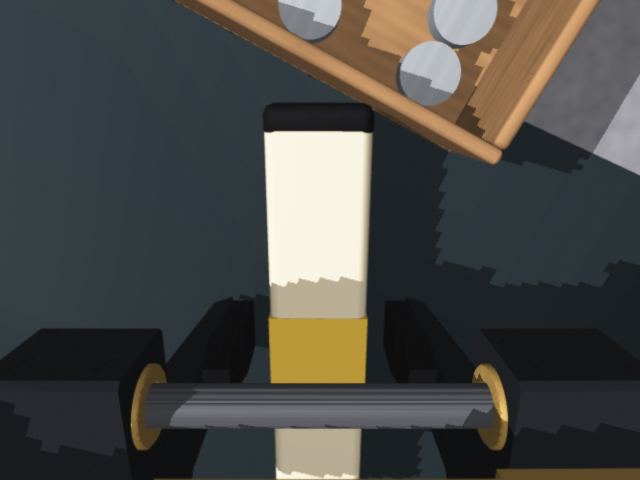

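Call:
send_rows(
  series=[
    {"delta_pos":[0,-0.2,0],"turn":0,"jaw":0.65},
    {"delta_pos":[0,-0.2,0],"turn":0,"jaw":0.8},
    {"delta_pos":[0,-0.2,0],"turn":0,"jaw":0.8},
    {"delta_pos":[0,-0.2,0],"turn":0,"jaw":0.8},
    {"delta_pos":[0,-0.2,0],"turn":0,"jaw":0.8},
    {"delta_pos":[0,0,-1],"turn":0,"jaw":0.8},
    {"delta_pos":[0,0.5,-4],"turn":0,"jaw":0.8},
    {"delta_pos":[0,0.5,-8],"turn":0,"jaw":0.8},
  ],
)

```text
clock: 27.87
tool_pos: [0.649, -0.2607, 0.0927]
eef_rot: [0.832, -0.554, -0.013, 0.003]
contact_force: [0.8, 0.2, -3.1]
opening: 0.336
```

Call:
send_rows(
  series=[
    {"delta_pos":[0,0,-4],"turn":0,"jaw":0.8},
    {"delta_pos":[0,0,-8],"turn":0,"jaw":0.8},
    {"delta_pos":[0,0,-11],"turn":0,"jaw":0.8},
    {"delta_pos":[0,0,-11],"turn":0,"jaw":0.8},
    {"delta_pos":[0,0,-11],"turn":0,"jaw":0.8},
  ],
)

```text
clock: 28.28
tool_pos: [0.6552, -0.263, 0.2075]
eef_rot: [0.832, -0.554, -0.007, 0.002]
contact_force: [-0.3, 1.0, -4.2]
opening: 0.339
```

```bash
python3 -c "
from h import *
M=[]
for i in range(8): M.append(r.get_state()['moment']); vision.snapshot('side')
print('load',np.mean(M,0))
look('w24')
t=d2w(P,[0,-.037,.015])[0]; print(t)
go([t[0],t[1],.2],5.27,False)
"
```

```text
load [ 0.09378511 -0.03885479  0.00162076]
[0.58115552 0.21168243 0.09008389]
delta cm [-46.53 -11.53   0.92] turn 17.46496197711258 | pos [ 0.6547 -0.262   0.2048] yaw -67.27 q7 -0.44 F [ 0.04  0.39 -3.62] M [ 0.079 -0.079  0.001] op 29.8 t 28.7333
```

View pics/w24.png

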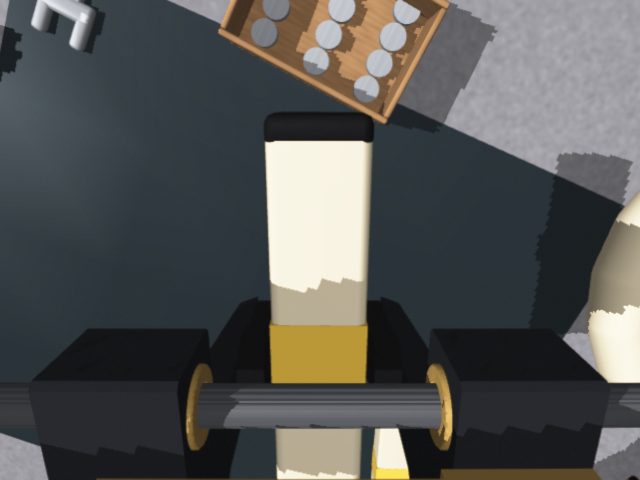

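Call:
send_rows(
  series=[
    {"delta_pos":[-3,-0.7,0],"turn":0,"jaw":0.8},
    {"delta_pos":[-7,-1.7,-0.5],"turn":2,"jaw":0.8},
    {"delta_pos":[-11,-2.7,-1],"turn":5,"jaw":0.8},
    {"delta_pos":[-15,-3.7,-1],"turn":8,"jaw":0.8},
    {"delta_pos":[-19,-4.7,-1],"turn":11,"jaw":0.8},
    {"delta_pos":[-23,-5.7,-1],"turn":14,"jaw":0.8},
    {"delta_pos":[-27,-6.7,-1],"turn":17,"jaw":0.8},
    {"delta_pos":[-31,-7.7,-1],"turn":17.5,"jaw":0.8},
  ],
)

```text
clock: 29.4
tool_pos: [0.606, 0.0555, 0.2185]
eef_rot: [0.738, -0.675, -0.008, 0.003]
contact_force: [0.3, 1.0, -2.6]
opening: 0.338
```

```bash
python3 -c "
from h import *
t=d2w(P,[-.005,-.037,.015])[0]; print(t)
go([t[0],t[1],.17],5.27,False)
"
```

```text
[0.5764807 0.2112516 0.0883633]
delta cm [-15.74   1.47   4.99] turn -0.15100258316221016 | pos [0.606  0.0555 0.2185] yaw -84.88 q7 -1.03 F [ 0.26  1.01 -2.61] M [ 0.049 -0.078  0.006] op 29.7 t 29.4
```

Call:
send_rows(
  series=[
    {"delta_pos":[-4,0.4,0],"turn":0,"jaw":0.8},
    {"delta_pos":[-8,0.7,0.3],"turn":0,"jaw":0.8},
    {"delta_pos":[-12,1.1,1],"turn":0,"jaw":0.8},
    {"delta_pos":[-15,1.4,2.5],"turn":0,"jaw":0.8},
    {"delta_pos":[-15.7,1.5,4],"turn":0,"jaw":0.8},
    {"delta_pos":[-15.7,1.5,5],"turn":0,"jaw":0.8},
    {"delta_pos":[-15.7,1.5,5],"turn":0,"jaw":0.8},
    {"delta_pos":[-15.7,1.5,5],"turn":0,"jaw":0.8},
  ],
)

```text
clock: 30.07
tool_pos: [0.5768, 0.2063, 0.1701]
eef_rot: [0.738, -0.675, -0.007, 0.004]
contact_force: [-0.1, 0.2, -3.3]
opening: 0.335
```

```bash
python3 -c "
from h import *
t=d2w(P,[-.005,-.037,.015])[0]
look('w25')
M=[]
for i in range(6): M.append(r.get_state()['moment']); im=vision.snapshot('side')
print('load',np.mean(M,0))
go([t[0],t[1],.115],5.27,False)
"
```

```text
load [ 0.05683745 -0.05702246  0.00862883]
delta cm [-0.27 -0.07  5.56] turn -0.08949379511946631 | pos [0.5768 0.2081 0.1706] yaw -84.82 q7 -1.21 F [ 0.56 -0.27 -2.89] M [ 0.093 -0.04   0.029] op 29.4 t 30.4167
```

View pics/w25.png

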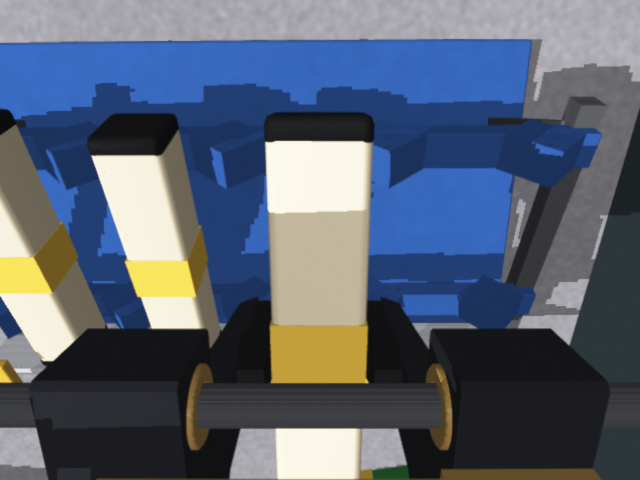

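Call:
send_rows(
  series=[
    {"delta_pos":[-0.3,0,1.5],"turn":0,"jaw":0.8},
    {"delta_pos":[-0.3,0,3],"turn":0,"jaw":0.8},
    {"delta_pos":[-0.3,0,4.5],"turn":0,"jaw":0.8},
    {"delta_pos":[-0.3,0,5.5],"turn":0,"jaw":0.8},
    {"delta_pos":[-0.3,0,5.5],"turn":0,"jaw":0.8},
    {"delta_pos":[-0.3,0,5.5],"turn":0,"jaw":0.8},
    {"delta_pos":[-0.3,0,5.5],"turn":0,"jaw":0.8},
  ],
)

```text
clock: 31.0
tool_pos: [0.5759, 0.2118, 0.1158]
eef_rot: [0.739, -0.674, -0.007, 0.003]
contact_force: [-0.1, -0.6, -4.3]
opening: 0.334
```

```bash
python3 -c "
from h import *
t=d2w(P,[-.005,-.037,.015])[0]
go([t[0],t[1],.09],5.27,False)
"
```

```text
delta cm [ 0.08 -0.09  2.58] turn -0.04309890976412589 | pos [0.5759 0.2118 0.1158] yaw -84.77 q7 -1.16 F [-0.05 -0.63 -4.35] M [ 0.051 -0.053  0.028] op 29.4 t 31.0
```

Call:
send_rows(
  series=[
    {"delta_pos":[0,0,0.4],"turn":0,"jaw":0.8},
    {"delta_pos":[0,0,0.8],"turn":0,"jaw":0.8},
    {"delta_pos":[0,0,1.2],"turn":0,"jaw":0.8},
    {"delta_pos":[0,0,1.6],"turn":0,"jaw":0.8},
    {"delta_pos":[0,0,2],"turn":0,"jaw":0.8},
    {"delta_pos":[0,0,2.4],"turn":0,"jaw":0.8},
    {"delta_pos":[0,0,2.5],"turn":0,"jaw":0.8},
    {"delta_pos":[0,0,2.5],"turn":0,"jaw":0.8},
  ],
  force=18,
)

```text
clock: 31.67
tool_pos: [0.5749, 0.2122, 0.0899]
eef_rot: [0.739, -0.674, -0.008, 0.003]
contact_force: [0.3, 0.3, -3.7]
opening: 0.336
```

```bash
python3 -c "
from h import *
t=d2w(P,[-.005,-.037,.015])[0]
go([t[0],t[1],.09],5.27,False)
im=vision.snapshot('side'); cv2.imwrite('pics/sd26.png',cv2.resize(im[120:240,270:390],None,fx=5,fy=5))
"
```

```text
delta cm [ 0.11 -0.15 -0.02] turn -0.025428293054687856 | pos [0.5749 0.2122 0.0899] yaw -84.76 q7 -1.14 F [ 0.32  0.25 -3.67] M [-0.032  0.005 -0.05 ] op 29.6 t 31.6667
```

View pics/sd26.png

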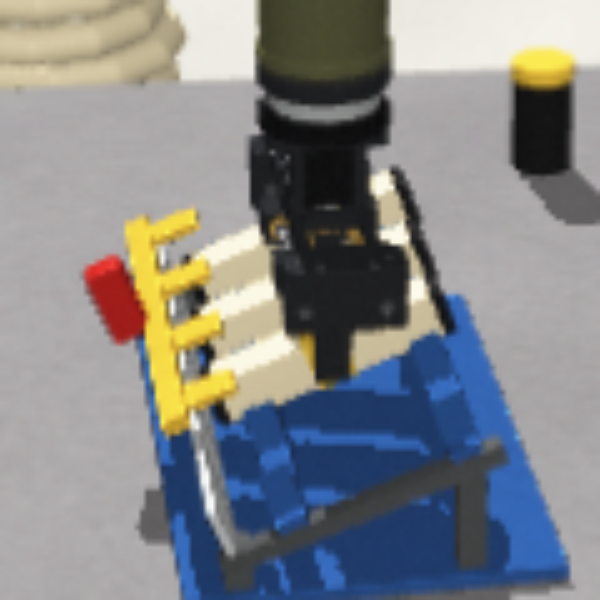

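Call:
send_rows(
  series=[
    {"delta_pos":[0,0,0.15],"turn":0,"jaw":0.8},
    {"delta_pos":[0,0,0.3],"turn":0,"jaw":0.8},
    {"delta_pos":[0,0,0.3],"turn":0,"jaw":0.8},
    {"delta_pos":[0,0,0.3],"turn":0,"jaw":0.45},
    {"delta_pos":[0,0,0.3],"turn":0,"jaw":0.45},
    {"delta_pos":[0,0,0.3],"turn":0,"jaw":0.45},
    {"delta_pos":[0,0,0.3],"turn":0,"jaw":0.45},
    {"delta_pos":[0,0,-1],"turn":0,"jaw":0.45},
  ],
  force=8,
)

```text
clock: 32.38
tool_pos: [0.5732, 0.2122, 0.0982]
eef_rot: [0.739, -0.674, -0.009, 0.005]
contact_force: [0.2, -0.1, 0.3]
opening: 0.552
```

Call:
send_rows(
  series=[
    {"delta_pos":[0,0,-2],"turn":0,"jaw":0.45},
    {"delta_pos":[0,0,-6],"turn":0,"jaw":0.4},
    {"delta_pos":[0,0,-10],"turn":0,"jaw":0.4},
    {"delta_pos":[0,0,-12],"turn":0,"jaw":0.4},
    {"delta_pos":[0,0,-12],"turn":0,"jaw":0.4},
  ],
)

```text
clock: 32.8
tool_pos: [0.5801, 0.2108, 0.2261]
eef_rot: [0.739, -0.674, -0.005, -0.001]
contact_force: [0.8, -1.3, 0.7]
opening: 0.602
```

```bash
python3 -c "
from h import *
look('w27')
im=vision.snapshot('side'); sc=vision.snapshot('scene'); cv2.imwrite('pics/sd27.png',im)
for n,i in(('side',im),('scene',sc)):
    print(n,[(a,b) for a,b,m in blobs(i,(22,130,90),(34,255,255),40)])
go([.455,-.42,.2],20,False)
"
```

```text
side [(75, array([377.9, 133.3])), (277, array([332.1, 179. ])), (392, array([304. , 183.6])), (51, array([253.6, 221.4])), (231, array([293. , 360.9])), (289, array([287.9, 442.1]))]
scene [(108, array([410.2, 193.2])), (644, array([461.5, 217.1])), (117, array([145.6, 224.3])), (79, array([215.6, 222.5])), (84, array([495. , 237.1])), (80, array([468.7, 238.2])), (72, array([442.7, 239.7])), (227, array([614.4, 299. ]))]
delta cm [61.8  17.82  1.75] turn -14.745256325240035 | pos [0.5762 0.2116 0.2196] yaw -84.75 q7 -1.26 F [-0.82 -0.22 -0.27] M [ 0.054  0.134 -0.024] op 52.6 t 32.95
```

View pics/w27.png

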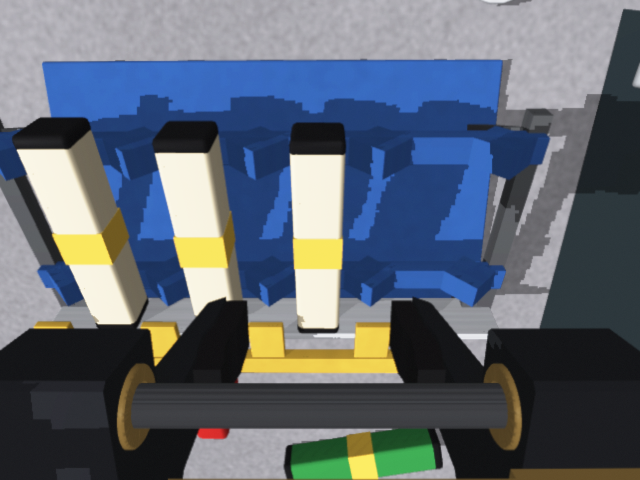

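View pics/sd27.png

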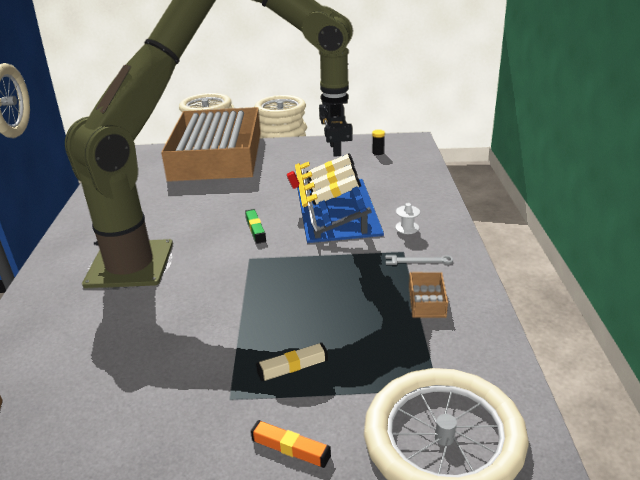

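Call:
send_rows(
  series=[
    {"delta_pos":[3,0.8,0],"turn":-2,"jaw":0.2},
    {"delta_pos":[7,2,0],"turn":-4,"jaw":0.15},
    {"delta_pos":[11,3.1,0],"turn":-6,"jaw":0.15},
    {"delta_pos":[15,4.3,0],"turn":-8,"jaw":0.15},
    {"delta_pos":[19,5.4,0],"turn":-10,"jaw":0.15},
    {"delta_pos":[23,6.6,0],"turn":-12,"jaw":0.15},
    {"delta_pos":[27,7.7,0],"turn":-14,"jaw":0.15},
    {"delta_pos":[31,8.9,0],"turn":-14.8,"jaw":0.15},
  ],
)

```text
clock: 33.62
tool_pos: [0.515, -0.1065, 0.2175]
eef_rot: [0.82, -0.572, -0.01, 0.003]
contact_force: [1.3, -0.3, -0.3]
opening: 0.845
```

```bash
python3 -c "
from h import *
go([.455,-.42,.2],20,False)
"
```

```text
delta cm [27.38 16.41  1.64] turn 0.16406435116036278 | pos [ 0.515  -0.1065  0.2175] yaw -69.84 q7 -0.5 F [ 1.29 -0.32 -0.34] M [ 0.055 -0.008  0.031] op 74.3 t 33.6167
```

Call:
send_rows(
  series=[
    {"delta_pos":[3.4,2,0.2],"turn":0,"jaw":0.15},
    {"delta_pos":[6.8,4.1,0.4],"turn":0,"jaw":0.15},
    {"delta_pos":[10.3,6.2,0.6],"turn":0,"jaw":0.15},
    {"delta_pos":[13.7,8.2,0.8],"turn":0,"jaw":0.15},
    {"delta_pos":[17.1,10.3,1],"turn":0,"jaw":0.15},
    {"delta_pos":[20.5,12.3,1.2],"turn":0,"jaw":0.15},
    {"delta_pos":[24,14.4,1.4],"turn":0,"jaw":0.15},
    {"delta_pos":[27.4,16.4,1.6],"turn":0,"jaw":0.15},
  ],
)

```text
clock: 34.28
tool_pos: [0.4546, -0.4198, 0.1999]
eef_rot: [0.819, -0.573, -0.01, 0.002]
contact_force: [1.1, 0.7, 0.8]
opening: 0.854
```

Call:
send_rows(
  series=[
    {"delta_pos":[0,0,0],"turn":0,"jaw":0.15},
    {"delta_pos":[0,0,0],"turn":0,"jaw":0.15},
    {"delta_pos":[0,0,0],"turn":0,"jaw":0.15},
  ],
)

```text
clock: 34.53
tool_pos: [0.4558, -0.4174, 0.2002]
eef_rot: [0.819, -0.573, -0.01, 0.001]
contact_force: [-0.4, 1.4, -0.1]
opening: 0.852
```

```bash
cat >> h.py <<'E'
def avgM(n=6):
    M=[]
    for i in range(n): M.append(r.get_state()['moment']); vision.snapshot('side')
    print('avg M',np.mean(M,0).round(3))
E
python3 -c "
from h import *
avgM()
c,im=look('w28')
for a,b,m in blobs(im,(20,100,90),(36,255,255)): print(a,b,onz(c,b,.031))
go([.455,-.42,.2],20,False); print(r.get_state()['q'])
"
```

```text
avg M [0.025 0.054 0.004]
1356 [317.1 217.8] [ 0.45760665 -0.4152402   0.031     ]
1804 [564.4 302. ] [ 0.46112671 -0.61599279  0.031     ]
181 [568.9 381.7] [ 0.39981755 -0.65530336  0.031     ]
delta cm [0.14 0.24 0.2 ] turn 0.1331476765384707 | pos [ 0.4568 -0.4179  0.202 ] yaw -69.87 q7 -0.08 F [ 0.51 -0.16  0.13] M [0.049 0.065 0.052] op 74.7 t 34.8833
[ 0.37180534  0.81159525  0.55624452  1.63882558 -0.5205692   0.86065804
 -0.07894438]
```

View pics/w28.png

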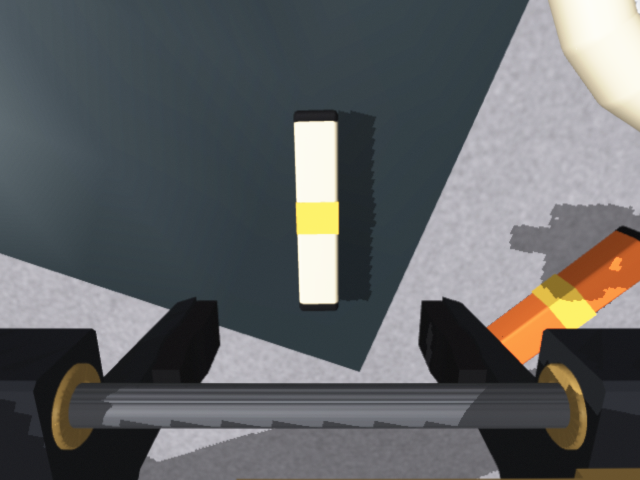

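Call:
send_rows(
  series=[
    {"delta_pos":[-0.2,-0.2,3],"turn":-1,"jaw":0.25},
    {"delta_pos":[-0.2,-0.2,7],"turn":-1,"jaw":0.3},
    {"delta_pos":[-0.2,-0.2,11],"turn":-1,"jaw":0.3},
    {"delta_pos":[-0.2,-0.2,15],"turn":-1,"jaw":0.3},
    {"delta_pos":[-0.2,-0.2,17.7],"turn":-1,"jaw":0.3},
    {"delta_pos":[-0.2,-0.2,18.6],"turn":-1,"jaw":0.35},
    {"delta_pos":[-0.2,-0.2,18.6],"turn":-1,"jaw":0.4},
    {"delta_pos":[-0.2,-0.2,18.6],"turn":-1,"jaw":0.5},
  ],
  force=40,
)

```text
clock: 35.55
tool_pos: [0.4548, -0.4156, 0.0165]
eef_rot: [0.824, -0.566, -0.008, 0.002]
contact_force: [-0.3, 0.3, -0.6]
opening: 0.551
```

```bash
python3 -c "
from h import *
go([.4576,-.4152,.016],21)
c,im=look('w29')
for a,b,m in blobs(im,(20,100,90))[:2]: print(a,b,onz(c,b,.03))
"
```

```text
delta cm [ 0.07 -0.28  0.04] turn 0.05524517350494307 | pos [ 0.4548 -0.4156  0.0165] yaw -68.94 q7 0.06 F [-0.3   0.28 -0.65] M [ 0.011  0.013 -0.017] op 48.5 t 35.55
6188 [316.1 350.8] [ 0.45807216 -0.41488239  0.03      ]
77 [499.6 391.1] [ 0.46588529 -0.47593604  0.03      ]
```

View pics/w29.png

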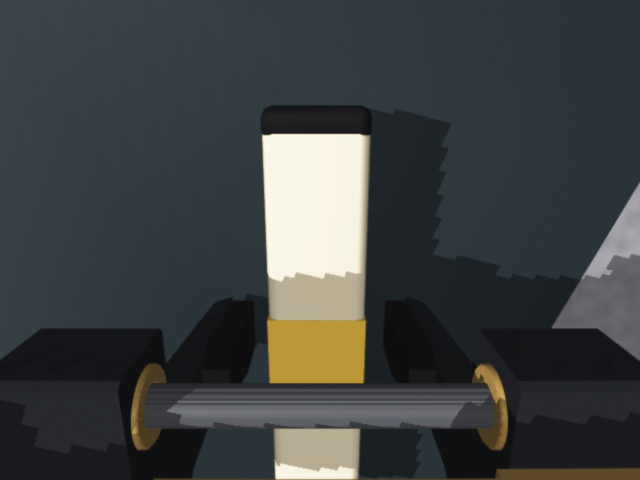

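Call:
send_rows(
  series=[
    {"delta_pos":[0,-0.3,0],"turn":0,"jaw":0.65},
    {"delta_pos":[0,-0.3,0],"turn":0,"jaw":0.8},
    {"delta_pos":[0,-0.3,0],"turn":0,"jaw":0.8},
    {"delta_pos":[0,-0.3,0],"turn":0,"jaw":0.8},
    {"delta_pos":[0,-0.3,0],"turn":0,"jaw":0.8},
    {"delta_pos":[0,-0.3,-1],"turn":0,"jaw":0.8},
    {"delta_pos":[0,-0.3,-4],"turn":0,"jaw":0.8},
    {"delta_pos":[0,-0.3,-8],"turn":0,"jaw":0.8},
  ],
)

```text
clock: 36.27
tool_pos: [0.4564, -0.4123, 0.0941]
eef_rot: [0.824, -0.566, -0.012, 0.001]
contact_force: [0.5, -0.7, -2.9]
opening: 0.34
```

Call:
send_rows(
  series=[
    {"delta_pos":[0,0,-4],"turn":0,"jaw":0.8},
    {"delta_pos":[0,0,-8],"turn":0,"jaw":0.8},
    {"delta_pos":[0,0,-11],"turn":0,"jaw":0.8},
    {"delta_pos":[0,0,-11],"turn":0,"jaw":0.8},
    {"delta_pos":[0,0,-11],"turn":0,"jaw":0.8},
  ],
)

```text
clock: 36.68
tool_pos: [0.4604, -0.4157, 0.2075]
eef_rot: [0.824, -0.566, -0.007, 0.002]
contact_force: [-0.2, -0.2, -3.9]
opening: 0.335
```

```bash
python3 -c "
from h import *
avgM(8)
look('w30')
t=d2w(P,[0,-.111,.015])[0]; print(t)
go([t[0],t[1],.21],5.27,False)
go([t[0],t[1],.21],5.27,True)
print(r.get_state()['q'])
"
```

```text
avg M [ 0.079 -0.064  0.008]
[0.58794655 0.1379947  0.09008389]
delta cm [-47.03 -31.8   -0.32] turn 15.7598878471901 | pos [ 0.4599 -0.4151  0.205 ] yaw -68.97 q7 -0.07 F [-1.16  0.88 -2.39] M [-0.007 -0.082  0.041] op 29.9 t 37.1333
delta cm [-47.03 -31.8   -0.32] turn -164.2401121528099 | pos [ 0.4599 -0.4151  0.205 ] yaw -68.97 q7 -0.07 F [-1.16  0.88 -2.39] M [-0.007 -0.082  0.041] op 29.9 t 37.1333
[ 0.36293875  0.80965737  0.56107398  1.63352221 -0.51855348  0.87022264
 -0.07206866]
```

View pics/w30.png

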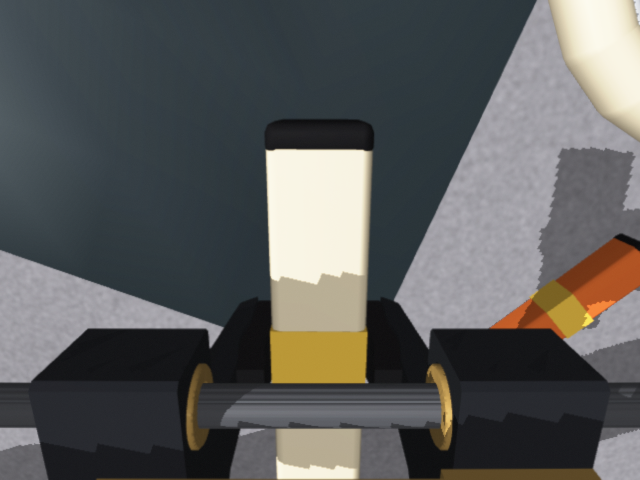

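Call:
send_rows(
  series=[
    {"delta_pos":[-2.5,-1.7,0],"turn":0,"jaw":0.8},
    {"delta_pos":[-5.8,-3.9,-0.5],"turn":2,"jaw":0.8},
    {"delta_pos":[-9,-6.1,-1],"turn":4,"jaw":0.8},
    {"delta_pos":[-12.3,-8.3,-1],"turn":7,"jaw":0.8},
    {"delta_pos":[-15.6,-10.5,-1],"turn":10,"jaw":0.8},
    {"delta_pos":[-19,-12.8,-1],"turn":13,"jaw":0.8},
    {"delta_pos":[-22.3,-15,-1],"turn":15.8,"jaw":0.8},
    {"delta_pos":[-25.6,-17.3,-1],"turn":15.8,"jaw":0.8},
  ],
)

```text
clock: 37.8
tool_pos: [0.5301, -0.1124, 0.2166]
eef_rot: [0.738, -0.675, -0.008, 0.003]
contact_force: [0.7, 0.1, -3.5]
opening: 0.337
```

```bash
python3 -c "
from h import *
t=d2w(P,[-.005,-.111,.015])[0]; print(t)
go([t[0],t[1],.17],5.27,False)
"
```

```text
[0.58327173 0.13756387 0.0883633 ]
delta cm [-24.38  -7.6    4.72] turn -0.1548395379968781 | pos [ 0.5301 -0.1124  0.2166] yaw -84.88 q7 -0.69 F [ 0.66  0.09 -3.46] M [ 0.023 -0.111  0.007] op 29.7 t 37.8
```

Call:
send_rows(
  series=[
    {"delta_pos":[-3.8,-1.2,0],"turn":0,"jaw":0.8},
    {"delta_pos":[-7.6,-2.4,0],"turn":0,"jaw":0.8},
    {"delta_pos":[-11.4,-3.6,0],"turn":0,"jaw":0.8},
    {"delta_pos":[-15.2,-4.8,0],"turn":0,"jaw":0.8},
    {"delta_pos":[-19,-6,0.5],"turn":0,"jaw":0.8},
    {"delta_pos":[-22.5,-7,1.5],"turn":0,"jaw":0.8},
    {"delta_pos":[-24.4,-7.6,3],"turn":0,"jaw":0.8},
    {"delta_pos":[-24.4,-7.6,4.7],"turn":0,"jaw":0.8},
  ],
)

```text
clock: 38.47
tool_pos: [0.5837, 0.1441, 0.1692]
eef_rot: [0.742, -0.67, -0.009, 0.001]
contact_force: [0.3, 0.7, -3.2]
opening: 0.34
```

Call:
send_rows(
  series=[
    {"delta_pos":[0,0,0],"turn":0,"jaw":0.8},
    {"delta_pos":[0,0,0],"turn":0,"jaw":0.8},
    {"delta_pos":[0,0,0],"turn":0,"jaw":0.8},
  ],
)

```text
clock: 38.72
tool_pos: [0.5831, 0.1341, 0.1713]
eef_rot: [0.738, -0.675, -0.007, 0.003]
contact_force: [0.3, -1.4, -2.8]
opening: 0.34
```

```bash
python3 -c "
from h import *
t=d2w(P,[-.005,-.111,.015])[0]
look('w31')
avgM()
go([t[0],t[1],.115],5.27,False)
"
```

```text
avg M [ 0.056 -0.08   0.012]
delta cm [-0.15 -0.15  5.59] turn -0.06321535619122187 | pos [0.5828 0.1356 0.1709] yaw -84.79 q7 -1.08 F [-0.19  0.71 -1.86] M [ 0.044 -0.051  0.049] op 29.6 t 39.0667
```

View pics/w31.png

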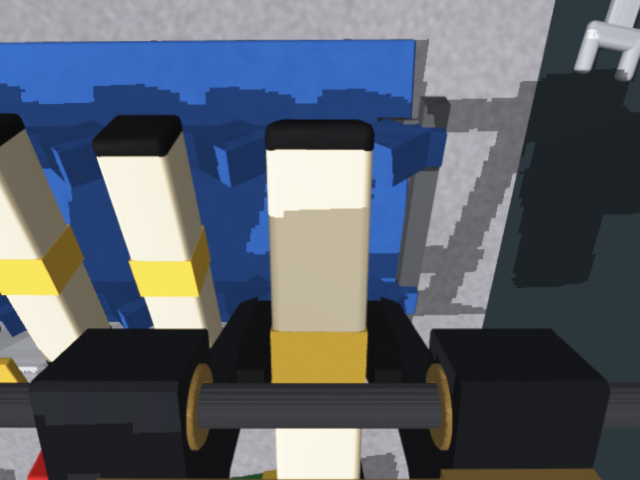

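Call:
send_rows(
  series=[
    {"delta_pos":[-0.2,0,1.5],"turn":0,"jaw":0.8},
    {"delta_pos":[-0.2,0,3],"turn":0,"jaw":0.8},
    {"delta_pos":[-0.2,0,4.5],"turn":0,"jaw":0.8},
    {"delta_pos":[-0.2,0,5.5],"turn":0,"jaw":0.8},
    {"delta_pos":[-0.2,0,5.5],"turn":0,"jaw":0.8},
    {"delta_pos":[-0.2,0,5.5],"turn":0,"jaw":0.8},
    {"delta_pos":[-0.2,0,5.5],"turn":0,"jaw":0.8},
  ],
)

```text
clock: 39.65
tool_pos: [0.5821, 0.138, 0.1162]
eef_rot: [0.739, -0.674, -0.007, 0.003]
contact_force: [-0.0, 0.5, -3.0]
opening: 0.338
```

```bash
python3 -c "
from h import *
t=d2w(P,[-.005,-.111,.015])[0]
go([t[0],t[1],.088],5.27,False)
"
```

```text
delta cm [ 0.08 -0.15  2.82] turn -0.03962028731029932 | pos [0.5821 0.138  0.1162] yaw -84.77 q7 -1.03 F [-0.02  0.51 -3.03] M [ 0.077 -0.057 -0.004] op 29.7 t 39.65
```

Call:
send_rows(
  series=[
    {"delta_pos":[0,0,0.4],"turn":0,"jaw":0.8},
    {"delta_pos":[0,0,0.8],"turn":0,"jaw":0.8},
    {"delta_pos":[0,0,1.2],"turn":0,"jaw":0.8},
    {"delta_pos":[0,0,1.6],"turn":0,"jaw":0.8},
    {"delta_pos":[0,0,2],"turn":0,"jaw":0.8},
    {"delta_pos":[0,0,2.4],"turn":0,"jaw":0.8},
    {"delta_pos":[0,0,2.7],"turn":0,"jaw":0.8},
    {"delta_pos":[0,0,2.7],"turn":0,"jaw":0.8},
  ],
  force=18,
)

```text
clock: 40.32
tool_pos: [0.5815, 0.1385, 0.0894]
eef_rot: [0.739, -0.674, -0.008, 0.002]
contact_force: [-1.3, -0.4, 7.8]
opening: 0.34
```

```bash
python3 -c "
from h import *
t=d2w(P,[-.005,-.111,.015])[0]
go([t[0],t[1],.088],5.27,False)
im=vision.snapshot('side'); cv2.imwrite('pics/sd32.png',cv2.resize(im[120:240,270:390],None,fx=5,fy=5))
"
```

```text
delta cm [ 0.11 -0.17  0.14] turn -0.03414703353521986 | pos [0.5815 0.1385 0.0894] yaw -84.76 q7 -1.0 F [-1.29 -0.37  7.75] M [-0.015  0.527 -0.007] op 29.9 t 40.3167
```

View pics/sd32.png

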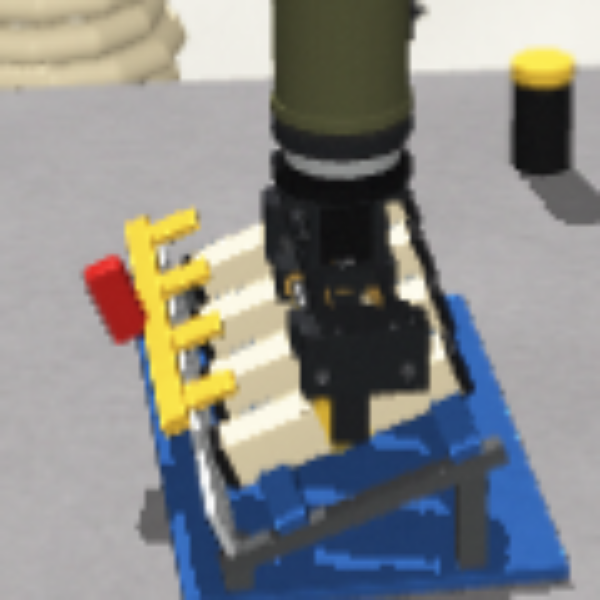

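Seated. Release, rise.

Call:
send_rows(
  series=[
    {"delta_pos":[0,0,0],"turn":0,"jaw":0.6},
    {"delta_pos":[0,0,0],"turn":0,"jaw":0.45},
    {"delta_pos":[0,0,0],"turn":0,"jaw":0.45},
    {"delta_pos":[0,0,0],"turn":0,"jaw":0.45},
    {"delta_pos":[0,0,-1],"turn":0,"jaw":0.45},
    {"delta_pos":[0,0,-4],"turn":0,"jaw":0.45},
    {"delta_pos":[0,0,-8],"turn":0,"jaw":0.4},
    {"delta_pos":[0,0,-12],"turn":0,"jaw":0.4},
  ],
  force=8,
)

```text
clock: 41.03
tool_pos: [0.5822, 0.1374, 0.2097]
eef_rot: [0.738, -0.674, -0.008, 0.004]
contact_force: [1.0, -0.1, 0.4]
opening: 0.601
```

```bash
python3 -c "
from h import *
look('w33')
im=vision.snapshot('side'); cv2.imwrite('pics/sd33.png',im); sc=vision.snapshot('scene'); cv2.imwrite('pics/sc33.png',sc)
g=d2w(P,[-.112,.037,.072])[0]; print(g)
go([g[0],g[1],.19],5.27,False)
"
```

```text
[0.45011652 0.27391952 0.10506139]
delta cm [-14.82  12.19   2.43] turn -0.036103356329050484 | pos [0.5852 0.1373 0.2122] yaw -84.77 q7 -1.12 F [ 0.29 -0.03 -0.45] M [ 0.007  0.129 -0.006] op 52.7 t 41.1833
```

View pics/sd33.png

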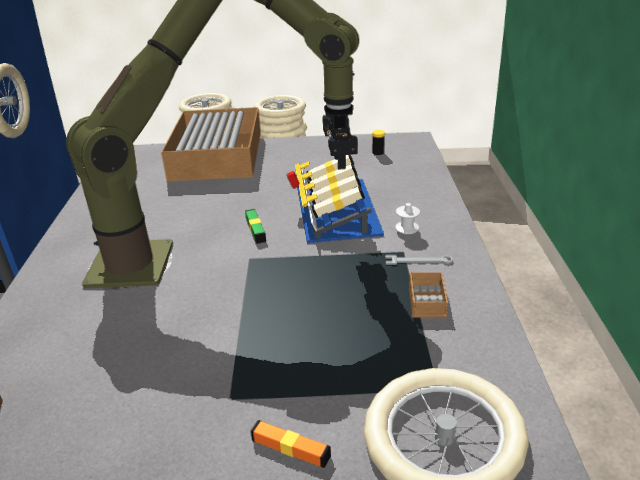

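View pics/sc33.png

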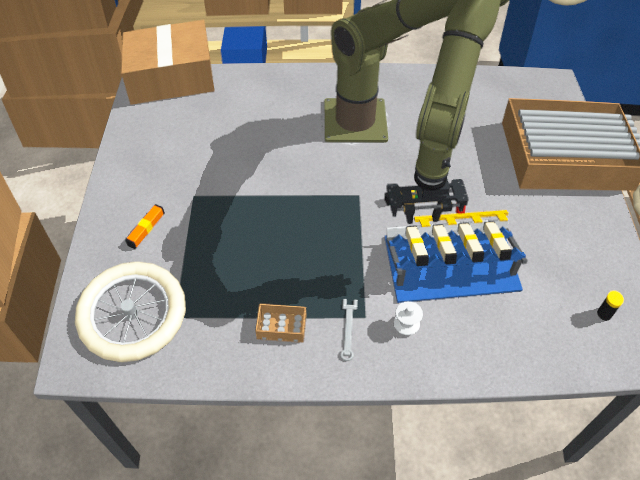

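Call:
send_rows(
  series=[
    {"delta_pos":[-3,3,0],"turn":0,"jaw":0.4},
    {"delta_pos":[-6,6,0],"turn":0,"jaw":0.4},
    {"delta_pos":[-9,9,0.5],"turn":0,"jaw":0.4},
    {"delta_pos":[-12,11,1],"turn":0,"jaw":0.4},
    {"delta_pos":[-14.5,12.2,2],"turn":0,"jaw":0.4},
    {"delta_pos":[-14.8,12.2,2.4],"turn":0,"jaw":0.4},
    {"delta_pos":[-14.8,12.2,2.4],"turn":0,"jaw":0.4},
    {"delta_pos":[-14.8,12.2,2.4],"turn":0,"jaw":0.4},
  ],
  force=15,
)

```text
clock: 41.85
tool_pos: [0.4478, 0.2732, 0.187]
eef_rot: [0.739, -0.674, -0.007, 0.004]
contact_force: [-0.3, -0.8, -0.6]
opening: 0.597
```

```bash
python3 -c "
from h import *
look('w34')
go([.4503,.2743,.103],5.27,False)
"
```

```text
delta cm [-0.11 -0.32  8.44] turn -0.14314571317518698 | pos [0.4485 0.2725 0.1874] yaw -84.87 q7 -1.29 F [ 0.48  0.42 -0.05] M [0.054 0.017 0.003] op 53.0 t 41.9
```

View pics/w34.png

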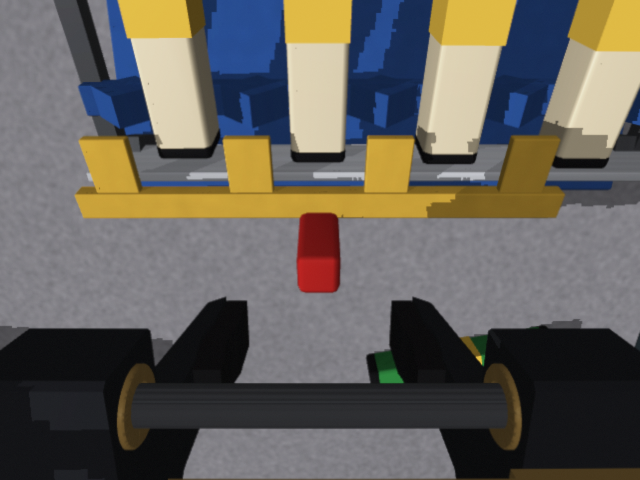

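Call:
send_rows(
  series=[
    {"delta_pos":[-0.1,-0.3,2.5],"turn":0,"jaw":0.4},
    {"delta_pos":[-0.1,-0.3,5],"turn":0,"jaw":0.45},
    {"delta_pos":[-0.1,-0.3,7.5],"turn":0,"jaw":0.5},
    {"delta_pos":[-0.1,-0.3,8.4],"turn":0,"jaw":0.55},
    {"delta_pos":[-0.1,-0.3,8.4],"turn":0,"jaw":0.7},
    {"delta_pos":[-0.1,-0.3,8.4],"turn":0,"jaw":0.9},
    {"delta_pos":[-0.1,-0.3,8.4],"turn":0,"jaw":0.9},
    {"delta_pos":[-0.1,-0.3,8.4],"turn":0,"jaw":0.9},
  ],
  force=15,
)

```text
clock: 42.57
tool_pos: [0.4507, 0.2743, 0.1043]
eef_rot: [0.738, -0.675, -0.006, 0.003]
contact_force: [1.8, -3.3, -2.5]
opening: 0.253
```

Call:
send_rows(
  series=[
    {"delta_pos":[0.4,0,0],"turn":0,"jaw":0.9},
    {"delta_pos":[0.8,0,0],"turn":0,"jaw":0.9},
    {"delta_pos":[1.3,0,0],"turn":0,"jaw":0.9},
    {"delta_pos":[1.8,0,0],"turn":0,"jaw":0.9},
    {"delta_pos":[2.3,0,0],"turn":0,"jaw":0.9},
    {"delta_pos":[2.8,0,0],"turn":0,"jaw":0.9},
    {"delta_pos":[3.2,0,0],"turn":0,"jaw":0.9},
    {"delta_pos":[3.4,0,0],"turn":0,"jaw":0.9},
  ],
)

```text
clock: 43.23
tool_pos: [0.4537, 0.2415, 0.1042]
eef_rot: [0.738, -0.674, -0.007, 0.002]
contact_force: [1.7, 2.4, 6.7]
opening: 0.249
```

Call:
send_rows(
  series=[
    {"delta_pos":[0.2,0,0],"turn":0,"jaw":0.9},
    {"delta_pos":[0.4,0,0],"turn":0,"jaw":0.9},
    {"delta_pos":[0.5,0,0],"turn":0,"jaw":0.9},
    {"delta_pos":[0.6,0,0],"turn":0,"jaw":0.9},
    {"delta_pos":[0.6,0,0],"turn":0,"jaw":0.9},
  ],
)

```text
clock: 43.65
tool_pos: [0.4541, 0.2373, 0.1042]
eef_rot: [0.739, -0.674, -0.008, 0.001]
contact_force: [2.5, 4.0, 8.4]
opening: 0.249
```

Call:
send_rows(
  series=[
    {"delta_pos":[0.2,0,0],"turn":0,"jaw":0.9},
    {"delta_pos":[0.3,0,0],"turn":0,"jaw":0.9},
    {"delta_pos":[0.3,0,0],"turn":0,"jaw":0.9},
  ],
)

```text
clock: 43.9
tool_pos: [0.4541, 0.2372, 0.1041]
eef_rot: [0.74, -0.673, -0.01, -0.0]
contact_force: [1.8, 10.1, 6.9]
opening: 0.247
```

At the home stop (force rises to 10 N with no further travel). Relax, release and rise.

Call:
send_rows(
  series=[
    {"delta_pos":[-0.4,0,-0.1],"turn":0,"jaw":0.9},
    {"delta_pos":[-0.4,0,-0.1],"turn":0,"jaw":0.5},
    {"delta_pos":[-0.4,0,-0.1],"turn":0,"jaw":0.4},
    {"delta_pos":[-0.4,0,-0.1],"turn":0,"jaw":0.4},
    {"delta_pos":[-0.4,0,-1],"turn":0,"jaw":0.4},
    {"delta_pos":[-0.4,0,-5],"turn":0,"jaw":0.4},
    {"delta_pos":[-0.4,0,-9],"turn":0,"jaw":0.4},
    {"delta_pos":[-0.4,0,-13],"turn":0,"jaw":0.4},
  ],
)

```text
clock: 44.57
tool_pos: [0.4538, 0.235, 0.2348]
eef_rot: [0.738, -0.675, -0.008, 0.004]
contact_force: [0.9, 0.3, -0.4]
opening: 0.6
```

```bash
python3 - <<'E'
from h import *
c,im=look('w35')
g=d2w(P,[[-.112,0,.087]]+[[-.057,y,.043] for y in (-.111,-.037,.037,.111)])
for a in proj(c,g): cv2.circle(im,tuple(a.astype(int)),3,(255,0,255),1)
cv2.imwrite("pics/w35.png",im)
s=vision.snapshot('side'); cv2.imwrite('pics/sd35.png',cv2.resize(s[120:240,270:390],None,fx=5,fy=5))
sc=vision.snapshot('scene'); m=blobs(sc,(0,180,80),(5,255,255),20); m2=blobs(s,(0,180,80),(5,255,255),20)
print([x[:2] for x in m],[x[:2] for x in m2])
if m and m2:
    x,e=tri([(cam('scene'),m[0][1]),(cam('side'),m2[0][1])]); R,o=deckT(P); print('grip in deck',R.T@(x-o)*1000)
cv2.imwrite('pics/sc35.png',sc[150:320,360:560])
go([.45,.24,.2],5.27)
E
```

```text
[(117, array([448. , 205.6]))] [(119, array([293.7, 184.6]))]
grip in deck [-116.61705727    1.13483278   63.93183812]
delta cm [-0.41  0.54  3.62] turn -0.06200875177512444 | pos [0.4561 0.2361 0.2361] yaw -84.79 q7 -1.31 F [-0.33 -0.33 -0.02] M [ 0.047  0.102 -0.007] op 52.5 t 44.7167
```

View pics/w35.png

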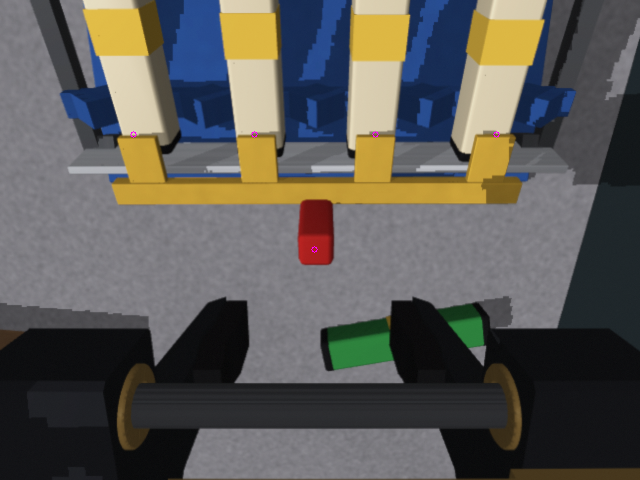

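View pics/sd35.png

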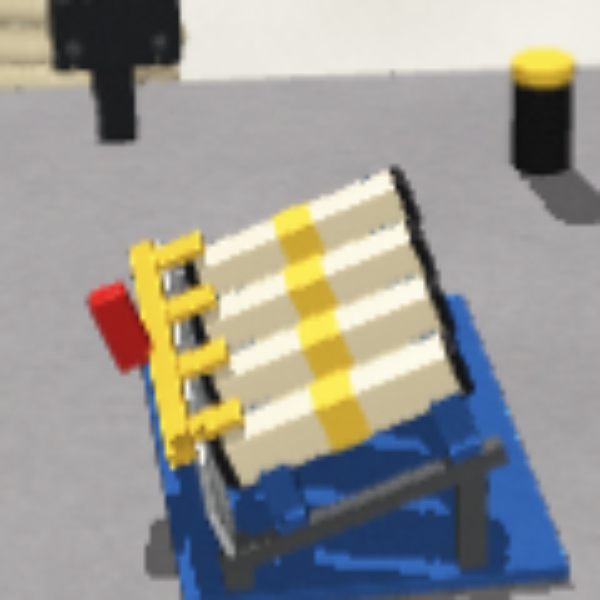

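```bash
python3 -c "
from plant import order
print(order.finish_job())"
```

```text
the job is handed in; nothing more can be done
None
```

The job is handed in at about 45 s of the 210 s. The keeper was opened to its stop, all four sleeves are in the rack, one per lane with the heavy end low, and the keeper is locked again. The orange and green look-alikes, hub, wrench and nut box were left alone.

**Heavy ends:** I judged each sleeve by the change in wrist moment when lifted, about 0.10 to 0.15 N m.
- Two sleeves had the heavy end uphill, so I turned them round before placing.
- The first sleeve also drooped to the low side when gripped lightly, which confirmed the sign.
- The other three rest on the moment readings alone. The readings drift with arm pose by about 0.1 N m, so I compared each with unloaded readings taken at similar poses.

**Problems on the way:**
- The first sleeve drooped to about 60° in the light grip. I re-laid it by resting its low end on the low bar and easing it down.
- One sleeve was knocked a few centimetres towards the nut box and I found it again before gripping it.

**Last checks:**
- **Keeper:** its closing travel was 37.0 mm, and the force then rose to 10 N with no further movement. The camera put the grip about 1 mm from the home position, which is within the calibration error.
- **Sleeves:** the side and wrist pictures show all four lying flat at the slope, with the keeper fingers over their low ends and the gripper clear of everything.
- No check failed. I did not measure the load on the two bars.

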